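Cover the washed filling tubs with their own lids

ROBOT

A 6-joint arm with a two-finger parallel gripper is mounted at the origin on the work surface. World frame = base frame: x ahead of the robot, y to its left, z up, the work surface at z = 0. Lengths are in m, angles in rad, forces in N, time in s.
With the tool pointing down it reaches from about 0.25 to 0.8 m from the base axis. Payload 8.5 kg.
Tool frame: the origin (TCP) lies on the centre line of the jaws, within the pads' length; the fingertips stand 19 mm ahead of it and the grasp point (between the pads) is the TCP; x points along the fingers, z is the direction in which the jaws open and shut, and the axes are right-handed (so a half turn about x gives the same grasp; the last joint's range is limited). The gripper opens to 85 mm and grips with 20 to 120 N. Pads are 22 mm wide; open, the fingers measure 114 mm over their backs; the gripper's body (76 mm by 85 mm) begins 54 mm behind the grasp point. The pads swing forward as they close: fully open they stand 13 mm farther back than shut.
Start: joints at [1.219, 0.238, -0.013, 1.319, 0, 1.571], TCP at [0.181, 0.493, 0.229] pointing down, gripper open.
Joint ranges: [-2.66, 2.66], [-1.03, 1.9], [-1.14, 1.46], [-1.82, 2.27], [-1.45, 1.34], [-3.14, 3.14]. Speed limits (rad/s): [2.22, 2.22, 2.79, 3.14, 3.14, 3.14].

INTERFACE

Orientations are given as a rotation vector (axis times angle).
In Python, from plant import manip, vision, workorder, models gives the robot as it stands.
- The arm moves only by the shell command python3 -m handwheel 'ROWS'. ROWS is JSON, a list of rows, each an object with "angular": the turn, a rotation vector about the world's x, y, z in rad, a list of three; "offset": the shift along the world's x, y, z in cm, a list of three; "claw": the opening, from -1 (shut) to 1 (fully open). In form: [{"angular": [rx, ry, rz], "offset": [dx, dy, dz], "claw": claw}, ...]. A call has 1 to 10 rows; each row is the pose to reach, as a shift and turn from the pose measured when the call began; what a row does not reach only later rows make up. A row lasts 1/10 s, in which the tool goes at most 50 mm and 8.59 degrees, less where a joint would pass 70% of its speed; a pose out of reach is approached as far as the arm can. A call with a gripper value outside its range is refused whole. The fingers move at their own pace and stop on an object; the grip force is fixed at half the most. Time passes only in rows, so rows that repeat a pose let the fingers close. It gives the time, the measured TCP pose, the force and the opening at its end, in the units of the state.
- manip.sense(): the state, without advancing time (a new reading comes with each control period).
- vision.grab_frame(name): name is "scene" or "top"; returns the picture (480x640x3 uint8, red, green, blue); there is no depth.
- vision.camera_info(name): a dict with "mtx" (3x3 intrinsics, pixels), "rvec" (rotation vector, rad) and "tvec" (3), from world to camera coordinates, as OpenCV has them. Camera axes: x right, y down, z forward; pixel columns grow to the right and rows downward; lengths in m; the calibration is good to about 2 mm. A picture is of the moment at which its call begins. camera_info takes no time and is no camera call.
- workorder.finish_job(): hands the job in, once; it reports no verdict.
Trained networks look in the newest picture that a camera, given by its name, has taken for a name from the list of things; names that differ only in an ending like _2 or _b are one class to them, and where a whole thing is asked for, a point or a joint stands for the part that bears it (a point fixed in the world has none). Each returns a list of dicts, best first, with "p" (0 to 1); they miss things now and then, are a little off and sometimes report something else, mostly with a low value. They report only what shows in the picture. A call takes as long as a camera call. They do not tell look-alikes from the thing itself.
- models.find_in(camera, label): "position" ([column, row] in pixels, amid what is visible of it).
- models.silhouettes(camera, label): "pixels" (480x640 bool, what is visible of it) and "position" ([column, row] in pixels, amid what is visible of it).
- models.pinpoint(camera, label): "position" ([column, row] in pixels: a listed point, or the origin of a listed thing).
The state is a dict: "clock": time; "qpos": joint angles; "dq": joint speeds; "tau": joint torques, N m; "tool_pos": TCP position; "eef_rot": TCP orientation; "force": force on the tool from outside, world axes, zero at the start; "torque": the same for the moment, N m; "gripper_width": finger opening in m.
Only numpy, scipy, OpenCV 4.12 (cv2) and the standard library are available. Lean on these libraries where they do the work, as an engineer would, in place of code of your own. Each camera call takes 0.05 s, during which the arm holds its last target.

TASK

Before the flour comes out, cover the four washed steel filling tubs: take the lids one by one by their handles and set each on the tub of its own shape and size, fully home on the rim and squared up with it, then let go. Lower the lids, don't drop them, leave the tubs standing where they are, and don't disturb the bowl or the scraper.

Things in the scene. Friction and masses are not known exactly. Their poses are not given: they have to be found in the camera images.
- large_round_lid_handle (a point): Large round lid, loose, steel: round, 138 mm across, 0.15 to 0.31 kg, 3 mm plate over a dished middle (100 mm across) that reaches 10 mm down into the tub with 8 mm to spare all round. Point: centre of its black bar handle (52 mm along y, 14 along x, 12 high), on the lid's axis, 26 mm above the plate's top, 39 above the lid's underside. z up. Goes on any way round.
- small_round_lid_handle (a point): Small round lid, loose, steel: round, 102 mm across, 0.12 to 0.24 kg, 3 mm plate over a dished middle (64 mm across) that reaches 10 mm down into the tub with 8 mm to spare all round. Point: centre of its black bar handle (52 mm along y, 14 along x, 12 high), on the lid's axis, 26 mm above the plate's top, 39 above the lid's underside. z up. Goes on any way round.
- square_lid_handle (a point): Square lid, loose, steel: square with rounded corners, 116 x 116 mm, 0.15 to 0.31 kg, 3 mm plate over a dished middle (78 x 78 mm) that reaches 10 mm down into the tub with 8 mm to spare all round. Point: centre of its black bar handle (52 mm along y, 14 along x, 12 high), on the lid's axis, 26 mm above the plate's top, 39 above the lid's underside. z up. Goes on with sides parallel to the tub's, any of the four ways round.
- oblong_lid_handle (a point): Oblong lid, loose, steel: oblong with rounded corners, 106 mm along x and 156 mm along y, 0.15 to 0.31 kg, 3 mm plate over a dished middle (68 x 118 mm) that reaches 10 mm down into the tub with 8 mm to spare all round. Point: centre of its black bar handle (52 mm along y, 14 along x, 12 high), on the lid's axis, 26 mm above the plate's top, 39 above the lid's underside. z up. Goes on with its long side along the tub's long side, either way round.
- large_round_tub_mouth (a point): Large round tub, loose, steel, empty: round, 136 mm across over the rim, opening 116 mm across; 65 mm high, flat rim 10 mm wide, 0.5 kg. Point: centre of the mouth, level with the rim's top; z up, x and y along the sides. With its lid fully home, the plate lies on the rim and the handle's centre is 29 mm above this point.
- small_round_tub_mouth (a point): Small round tub, loose, steel, empty: round, 100 mm across over the rim, opening 80 mm across; 65 mm high, flat rim 10 mm wide, 0.5 kg. Point: centre of the mouth, level with the rim's top; z up, x and y along the sides. With its lid fully home, the plate lies on the rim and the handle's centre is 29 mm above this point.
- square_tub_mouth (a point): Square tub, loose, steel, empty: square with rounded corners, 114 x 114 mm over the rim, opening 94 x 94 mm along x and y; 65 mm high, flat rim 10 mm wide, 0.5 kg. Point: centre of the mouth, level with the rim's top; z up, x and y along the sides. With its lid fully home, the plate lies on the rim and the handle's centre is 29 mm above this point.
- oblong_tub_mouth (a point): Oblong tub, loose, steel, empty: oblong with rounded corners, over the rim 104 mm along x and 154 mm along y, opening 84 x 134 mm; 65 mm high, flat rim 10 mm wide, 0.5 kg. Point: centre of the mouth, level with the rim's top; z up, x and y along the sides. With its lid fully home, the plate lies on the rim and the handle's centre is 29 mm above this point.
- bowl_middle (a point): Bystander: an empty round steel mixing bowl, 170 mm across and 65 mm high, near the left edge of the bench; the point is its middle, half-way up.
- scraper_middle (a point): Bystander: a dough scraper lying flat near the right edge of the bench, steel blade 85 x 150 mm with a dark wooden roll handle 24 mm thick and 150 mm long (along y); the point is about its middle, 12 mm up.
Mind the look-alikes: they are no part of the job. Leave any green look-alike of the part that bears large_round_lid_handle alone.

How it is judged:
By the outcome, as a careful person would: the job done as asked, in the order asked, and still so for the second after the job is handed in, with the robot touching nothing.
It also fails if it takes over 112 s, if anything falls off the work surface, if the arm or the gripper's body presses on something with over 40 N, if the wrist force passes 120 N, or if a joint passes its speed limit or range.

## Working session

There is one attempt and no reset: what is moved stays moved. The work goes in short steps, Python scripts to look and compute and a shell command to move; the robot and the scene stay as the last step left them, time stands still between calls to the robot, and variables do not carry over. Pictures are saved under pics/ and viewed, and the job is handed in when it is done.

```bash
mkdir -p pics; ls; python3 - <<'E'
from plant import manip, vision, workorder, models
import cv2
s=manip.sense(); print(s)
for c in ("scene","top"):
    im=vision.grab_frame(c); cv2.imwrite(f"pics/{c}0.png",im[:,:,::-1])
    print(c,vision.camera_info(c))
E
```

```text
pics
{'clock': 0.0, 'qpos': array([ 1.21899392e+00,  2.38806204e-01, -1.42504350e-02,  1.31918314e+00,
        1.86014699e-05,  1.57080186e+00]), 'dq': array([-2.96402324e-03,  8.79187507e-05, -3.94212421e-04,  1.45398528e-03,
       -1.96829331e-04, -5.95551727e-04]), 'tau': array([ 1.57044789e-03, -5.38780832e+01,  3.46441197e+01,  1.83938735e-02,
        9.87457497e-05,  6.70868289e-06]), 'tool_pos': array([0.18076392, 0.49246424, 0.22886577]), 'eef_rot': array([-0.94709162,  1.35656857,  0.94575072]), 'force': array([-0.56371069, -0.03213485,  0.71589244]), 'torque': array([-0.01990891,  0.00181743, -0.02801586]), 'gripper_width': 0.08531945567270556}
scene {'mtx': array([[583.04592076,   0.        , 320.42262112],
       [  0.        , 583.04592076, 238.78479188],
       [  0.        ,   0.        ,   1.        ]]), 'rvec': array([ 2.34334211,  0.89795444, -0.3253949 ]), 'tvec': array([-0.39074344, -0.25251181,  2.29590015])}
top {'mtx': array([[466.05686194,   0.        , 317.68902852],
       [  0.        , 466.05686194, 236.9598984 ],
       [  0.        ,   0.        ,   1.        ]]), 'rvec': array([ 2.03452938, -2.18796324,  0.22352542]), 'tvec': array([0.03468325, 0.53177058, 1.25098894])}
```

View pics/scene0.png

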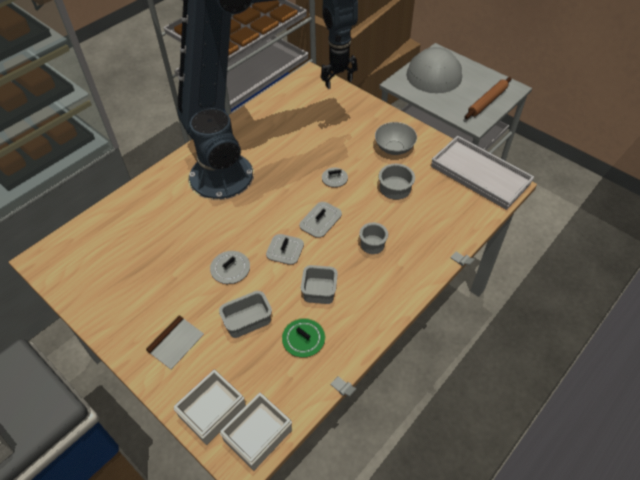

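View pics/top0.png

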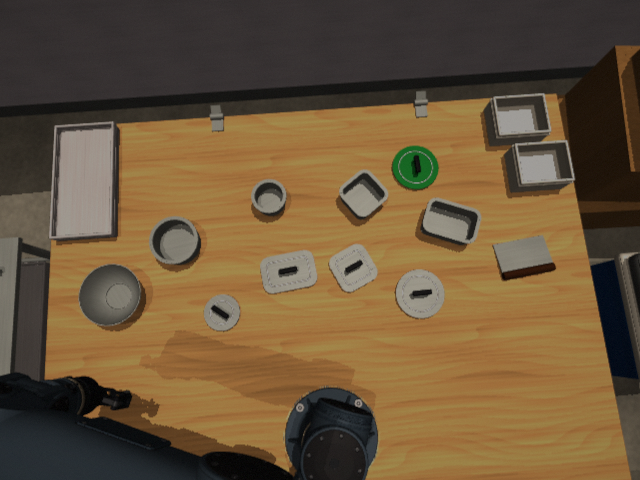

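The top view shows the small round lid at about (222,313), the oblong lid at (288,271), the square lid at (353,267) and the large round lid at (420,294). The tubs are the large round at (175,242), small round at (269,198), square at (363,196) and oblong at (451,222). A green look-alike lid sits at (415,167), the bowl at (111,296) and the scraper at (525,257).

```bash
cat > h.py <<'E'
from plant import manip, vision, workorder, models
import cv2, numpy as np
from scipy.spatial.transform import Rotation as R
from scipy.optimize import minimize
def cam(c):
    i=vision.camera_info(c); return np.array(i["mtx"]),np.array(i["rvec"]),np.array(i["tvec"])
def proj(c,P):
    K,r,t=cam(c); return cv2.projectPoints(np.asarray(P,float).reshape(-1,3),r,t,K,None)[0].reshape(-1,2)
def back(c,uv,z):
    K,r,t=cam(c); Rm=cv2.Rodrigues(r)[0]; o=-Rm.T@t
    d=Rm.T@np.linalg.inv(K)@np.array([uv[0],uv[1],1.]); return o+d*(z-o[2])/d[2]
def outline(kind,sx,sy,n=120,r=0.02):
    if kind=="round":
        a=np.linspace(0,2*np.pi,n,endpoint=False); return np.c_[np.cos(a)*sx/2,np.sin(a)*sx/2]
    r=min(r,sx/2,sy/2); p=[]
    for k,(cx,cy) in enumerate([(1,1),(-1,1),(-1,-1),(1,-1)]):
        a=np.linspace(k*np.pi/2,(k+1)*np.pi/2,12)
        p.append(np.c_[cx*(sx/2-r)+r*np.cos(a),cy*(sy/2-r)+r*np.sin(a)])
    return np.vstack(p)
def place(o,x,y,yaw,z):
    c,s=np.cos(yaw),np.sin(yaw); q=o@np.array([[c,s],[-s,c]])+[x,y]
    return np.c_[q,np.full(len(q),z)]
L={"large_round":("round",.138,.138,.136,.136),"small_round":("round",.102,.102,.100,.100),
   "square":("sq",.116,.116,.114,.114),"oblong":("sq",.106,.156,.104,.154)}
E
python3 - <<'E'
from h import *
for c in ("top","scene"):
    vision.grab_frame(c)
    for n in L:
        for part in ("lid_handle","tub_mouth"):
            nm=f"{n}_{part}"; z=.039 if part=="lid_handle" else .065
            for d in models.pinpoint(c,nm)[:2]:
                print(c,nm,round(d["p"],2),np.round(d["position"],1),np.round(back(c,d["position"],z),3))
print(manip.sense()["clock"])
E
```

```text
top large_round_lid_handle 0.63 [420.8 292.2] [ 0.36  -0.278  0.039]
top large_round_lid_handle 0.56 [417.7 163.8] [ 0.734 -0.313  0.039]
top large_round_tub_mouth 0.9 [173.1 239.4] [0.553 0.398 0.065]
top small_round_lid_handle 0.76 [220. 311.] [0.348 0.279 0.039]
top small_round_tub_mouth 0.69 [268.6 193. ] [0.668 0.126 0.065]
top square_lid_handle 0.86 [353.2 270.6] [ 0.433 -0.096  0.039]
top square_tub_mouth 0.94 [365.2 192.4] [ 0.65  -0.148  0.065]
top oblong_lid_handle 0.9 [293.4 269.9] [0.447 0.07  0.039]
top oblong_lid_handle 0.54 [270.2 195.7] [0.668 0.124 0.039]
top oblong_tub_mouth 0.73 [452.5 220.7] [ 0.55  -0.384  0.065]
top oblong_tub_mouth 0.24 [289.5 271.5] [0.44  0.08  0.065]
scene large_round_lid_handle 0.83 [299.9 335.6] [ 0.736 -0.324  0.039]
scene large_round_lid_handle 0.8 [227.3 259. ] [ 0.349 -0.276  0.039]
scene large_round_tub_mouth 0.85 [395.4 176.7] [0.554 0.391 0.065]
scene small_round_lid_handle 0.9 [334.6 175.1] [0.361 0.265 0.039]
scene small_round_lid_handle 0.52 [173.7 339.6] [ 0.454 -0.595  0.039]
scene small_round_tub_mouth 0.79 [372.2 231.2] [0.654 0.13  0.065]
scene square_lid_handle 0.55 [284.2 244.4] [ 0.45  -0.102  0.039]
scene square_tub_mouth 0.97 [315.9 278.7] [ 0.642 -0.147  0.065]
scene oblong_lid_handle 0.72 [319.1 212.9] [0.444 0.085 0.039]
scene oblong_tub_mouth 0.8 [245.2 309.7] [ 0.555 -0.382  0.065]
1.0
```

```bash
python3 - <<'E'
from h import *
import pickle
im=vision.grab_frame("top"); out={"im":im}
for n in L:
    for part in ("lid_handle","tub_mouth"):
        nm=f"{n}_{part}"
        r=models.silhouettes("top",nm)
        out[nm]=r
        for d in r[:3]: print(nm,round(d["p"],2),np.round(d["position"],1),d["pixels"].sum())
im2=vision.grab_frame("scene"); out["im2"]=im2
for n in L:
    for part in ("lid_handle","tub_mouth"):
        out["s_"+f"{n}_{part}"]=models.silhouettes("scene",f"{n}_{part}")
pickle.dump(out,open("sil.pkl","wb"))
a=cv2.resize(im[130:340,140:490],None,fx=2.25,fy=2.25,interpolation=cv2.INTER_CUBIC)
cv2.imwrite("pics/crop1.png",a[:,:,::-1]); print(manip.sense()["clock"])
E
```

```text
large_round_lid_handle 0.76 [419.4 291.2] 1923
large_round_lid_handle 0.76 [418.6 167.4] 1592
large_round_tub_mouth 0.9 [176.  238.8] 1926
small_round_lid_handle 0.55 [219.9 311.1] 1006
small_round_tub_mouth 0.6 [271.2 195.8] 1016
square_lid_handle 0.55 [351.  270.4] 1521
square_tub_mouth 0.97 [362.6 192.9] 1596
oblong_lid_handle 0.67 [109.3 293.4] 3018
oblong_lid_handle 0.6 [290.6 271.3] 1931
oblong_tub_mouth 0.87 [450.1 222.8] 2157
oblong_tub_mouth 0.31 [522.4 255.4] 1898
1.9
```

View pics/crop1.png

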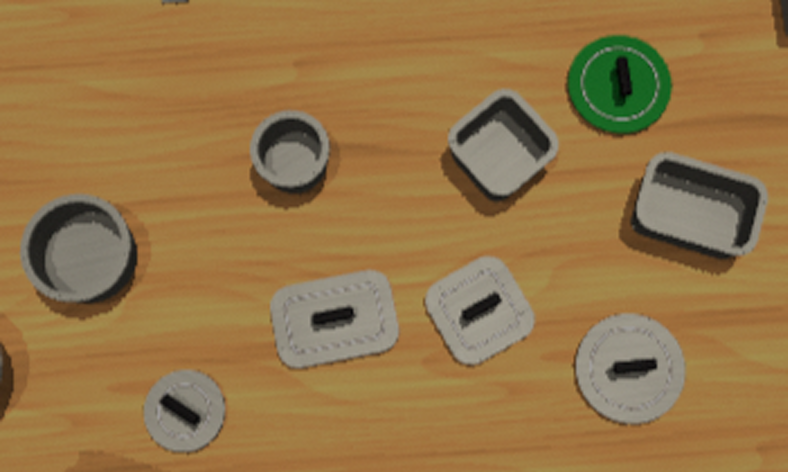

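```bash
cat >> h.py <<'E'
S=6
def steelmask(im):
    big=cv2.resize(im,None,fx=S,fy=S,interpolation=cv2.INTER_CUBIC)  # pixel centre (u)-> S*u+(S-1)/2
    hsv=cv2.cvtColor(big,cv2.COLOR_RGB2HSV); return big,(hsv[...,1]<75).astype(np.uint8)
def polys(c,n,part,x,y,yaw,scale=1):
    k,lx,ly,tx,ty=L[n]
    if part=="lid": 
        P=[place(outline(k,lx,ly,r=.02),x,y,yaw,.013),place(outline(k,lx,ly,r=.02),x,y,yaw,.010)]
    elif part=="lidon":
        P=[place(outline(k,lx,ly,r=.02),x,y,yaw,.068),place(outline(k,lx,ly,r=.02),x,y,yaw,.065),place(outline(k,tx-.016,ty-.016,r=.015),x,y,yaw,.0)]
    else:
        P=[place(outline(k,tx,ty,r=.02),x,y,yaw,.065),place(outline(k,tx,ty,r=.02),x,y,yaw,.062),place(outline(k,tx-.016,ty-.016,r=.015),x,y,yaw,.0)]
    q=np.vstack([proj(c,p) for p in P])
    return cv2.convexHull(q.astype(np.float32)).reshape(-1,2)
def fit(c,mask,n,part,x0,y0,yaw0=None):
    u,v=proj(c,[x0,y0,.04])[0]; r=50
    a0,b0=int(u-r),int(v-r); m=mask[b0*S:(b0+2*r)*S,a0*S:(a0+2*r)*S]
    # keep connected comps touching centre blob
    m=cv2.morphologyEx(m,cv2.MORPH_CLOSE,np.ones((3*S,3*S),np.uint8))
    lab=cv2.connectedComponents(m)[1]; cl=lab[r*S-8*S:r*S+8*S,r*S-8*S:r*S+8*S]; cl=cl[cl>0]
    m=(lab==np.bincount(cl).argmax()).astype(np.uint8)
    h=cv2.findContours(m,cv2.RETR_EXTERNAL,cv2.CHAIN_APPROX_NONE)[0]
    h=max(h,key=cv2.contourArea); m=cv2.drawContours(np.zeros_like(m),[h],-1,1,-1)
    def cost(p):
        q=polys(c,n,part,p[0],p[1],p[2])
        q=(q*S+(S-1)/2-np.array([a0*S,b0*S]))
        k=cv2.fillPoly(np.zeros_like(m),[np.round(q*16).astype(np.int32)],1,shift=4)
        return 1-(k&m).sum()/(k|m).sum()
    best=None
    for yw in ([0.] if L[n][0]=="round" else (np.linspace(0,np.pi,9)[:-1] if yaw0 is None else [yaw0])):
        s=minimize(cost,[x0,y0,yw],method="Nelder-Mead",options=dict(initial_simplex=[[x0,y0,yw],[x0+.01,y0,yw],[x0,y0+.01,yw],[x0,y0,yw+.15]],xatol=1e-5,fatol=1e-6,maxiter=250))
        if best is None or s.fun<best.fun: best=s
    return best.x,best.fun
def handle(c,im,x,y,z=.045,size=None):
    """dark bar blob -> centre, yaw of long axis; top face of handle"""
    u,v=proj(c,[x,y,z])[0]; r=22; a0,b0=int(u-r),int(v-r)
    p=cv2.resize(im[b0:b0+2*r,a0:a0+2*r],None,fx=S,fy=S,interpolation=cv2.INTER_CUBIC)
    m=(cv2.cvtColor(p,cv2.COLOR_RGB2GRAY)<55).astype(np.uint8)
    n,lab,st,ce=cv2.connectedComponentsWithStats(m)
    k=1+np.argmin([np.hypot(*(ce[i]-r*S))-0.05*st[i,4]**.5*S if st[i,4]>20*S*S else 1e9 for i in range(1,n)])
    rc=cv2.minAreaRect(np.argwhere(lab==k)[:,::-1].astype(np.float32))
    bx=cv2.boxPoints(rc); uv=(ce[k]-(S-1)/2)/S+[a0,b0]
    e=[bx[1]-bx[0],bx[2]-bx[1]]; d=max(e,key=np.linalg.norm)
    A=back(c,uv-d/2/S,z);B=back(c,uv+d/2/S,z)
    return (A+B)/2,np.arctan2(*(B-A)[[1,0]])%np.pi,np.linalg.norm(B-A),uv
E
python3 - <<'E'
from h import *
import pickle
o=pickle.load(open("sil.pkl","rb")); im=o["im"]
g={"large_round":((.36,-.278),(.553,.396)),"small_round":((.35,.275),(.665,.127)),"square":((.435,-.097),(.648,-.147)),"oblong":((.445,.078),(.552,-.383))}
res={}
for c,imn in (("top",im),("scene",o["im2"])):
    big,m=steelmask(imn); draw=big.copy()
    for n in L:
        for i,part in enumerate(("lid","tub")):
            p,f=fit(c,m,n,part,*g[n][i]); res[c,n,part]=p
            s=""
            if part=="lid":
                H,yw,ln,uv=handle(c,imn,p[0],p[1],.042); s=(np.round(H,4),round(np.degrees(yw),1),round(ln,3)); res[c,n,"handle"]=(H,yw)
            print(c,n,part,np.round(p[:2],4),round(np.degrees(p[2])%180,1),round(f,3),s)
            cv2.polylines(draw,[np.round(polys(c,n,part,*p)*S+(S-1)/2).astype(int)],True,(255,0,0),1)
    if c=="top":
        for a,(x,y) in enumerate(((140,170),(310,170))):
            k=draw[(y-35)*S:(y+155)*S,x*S:(x+190)*S]; cv2.imwrite(f"pics/fit{a}.png",cv2.resize(k,(600,600),interpolation=cv2.INTER_AREA)[:,:,::-1])
pickle.dump(res,open("res.pkl","wb"))
E
```

```text
top large_round lid [ 0.3591 -0.2807] 6.2 0.026 (array([ 0.358 , -0.2781,  0.042 ]), np.float64(90.9), np.float64(0.056))
top large_round tub [0.5527 0.3977] 9.4 0.026 
top small_round lid [0.3463 0.2797] 5.2 0.039 (array([0.3457, 0.2791, 0.042 ]), np.float64(53.2), np.float64(0.054))
top small_round tub [0.6607 0.1269] 6.9 0.032 Traceback (most recent call last):
  File "<stdin>", line 10, in <module>
  File "h.py", line 55, in fit
    s=minimize(cost,[x0,y0,yw],method="Nelder-Mead",options=dict(initial_simplex=[[x0,y0,yw],[x0+.01,y0,yw],[x0,y0+.01,yw],[x0,y0,yw+.15]],xatol=1e-5,fatol=1e-6,maxiter=250))
    res = _minimize_neldermead(fun, x0, args, callback, bounds=bounds,
                               **options)
    fsim[j] = func(sim[j])
              ~~~~^^^^^^^^
    fx = function(np.copy(x), *(wrapper_args + args))
  File "h.py", line 49, in cost
    q=polys(c,n,part,p[0],p[1],p[2])
  File "h.py", line 37, in polys
    q=np.vstack([proj(c,p) for p in P])
                 ~~~~^^^^^
  File "h.py", line 8, in proj
    K,r,t=cam(c); return cv2.projectPoints(np.asarray(P,float).reshape(-1,3),r,t,K,None)[0].reshape(-1,2)
          ~~~^^^
  File "h.py", line 6, in cam
    i=vision.camera_info(c); return np.array(i["mtx"]),np.array(i["rvec"]),np.array(i["tvec"])
ValueError: time passes only in moves, steps and waits
```

```bash
python3 - <<'E'
s=open("h.py").read()
s=s.replace("def cam(c):","import functools\n@functools.lru_cache(None)\ndef cam(c):")
open("h.py","w").write(s)
E
cat > m1.py <<'E'
from h import *
import pickle
o=pickle.load(open("sil.pkl","rb")); im=o["im"]
g={"large_round":((.36,-.278),(.553,.396)),"small_round":((.35,.275),(.665,.127)),"square":((.435,-.097),(.648,-.147)),"oblong":((.445,.078),(.552,-.383))}
res={}
for c,imn in (("top",im),("scene",o["im2"])):
    big,m=steelmask(imn); draw=big.copy()
    for n in L:
        for i,part in enumerate(("lid","tub")):
            p,f=fit(c,m,n,part,*g[n][i]); res[c,n,part]=p
            s=""
            if part=="lid":
                H,yw,ln,uv=handle(c,imn,p[0],p[1],.042); s=(np.round(H,4),round(np.degrees(yw),1),round(ln,3)); res[c,n,"handle"]=(H,yw)
            print(c,n,part,np.round(p[:2],4),round(np.degrees(p[2])%180,1),round(f,3),s)
            cv2.polylines(draw,[np.round(polys(c,n,part,*p)*S+(S-1)/2).astype(int)],True,(255,0,0),1)
    if c=="top":
        for a,(x,y) in enumerate(((140,170),(310,170))):
            k=draw[(y-35)*S:(y+155)*S,x*S:(x+190)*S]; cv2.imwrite(f"pics/fit{a}.png",cv2.resize(k,(600,600),interpolation=cv2.INTER_AREA)[:,:,::-1])
pickle.dump(res,open("res.pkl","wb"))
E
python3 m1.py
```

```text
top large_round lid [ 0.3591 -0.2807] 6.2 0.026 (array([ 0.358 , -0.2781,  0.042 ]), np.float64(90.9), np.float64(0.056))
top large_round tub [0.5527 0.3977] 9.4 0.026 
top small_round lid [0.3463 0.2797] 5.2 0.039 (array([0.3457, 0.2791, 0.042 ]), np.float64(53.2), np.float64(0.054))
top small_round tub [0.6607 0.1269] 6.9 0.032 
top square lid [ 0.4462 -0.0984] 25.0 0.036 (array([ 0.4444, -0.0974,  0.042 ]), np.float64(115.0), np.float64(0.053))
top square tub [ 0.6496 -0.1432] 36.6 0.039 
top oblong lid [0.4483 0.0865] 7.2 0.032 (array([0.4472, 0.0865, 0.042 ]), np.float64(96.6), np.float64(0.052))
top oblong tub [ 0.5527 -0.382 ] 158.6 0.037 
scene large_round lid [ 0.3616 -0.282 ] 4.2 0.01 (array([ 0.3649, -0.2841,  0.042 ]), np.float64(91.7), np.float64(0.049))
scene large_round tub [0.5543 0.3981] 2.5 0.029 
scene small_round lid [0.3492 0.2779] 4.6 0.013 (array([0.3514, 0.2741, 0.042 ]), np.float64(52.5), np.float64(0.045))
scene small_round tub [0.6623 0.1266] 4.2 0.032 
scene square lid [ 0.4486 -0.0999] 25.4 0.026 (array([ 0.4524, -0.104 ,  0.042 ]), np.float64(116.5), np.float64(0.056))
scene square tub [ 0.6516 -0.1424] 35.9 0.033 
scene oblong lid [0.4506 0.0846] 7.4 0.024 (array([0.4543, 0.0799, 0.042 ]), np.float64(97.9), np.float64(0.053))
scene oblong tub [ 0.5533 -0.3823] 158.2 0.025
```

View pics/fit0.png

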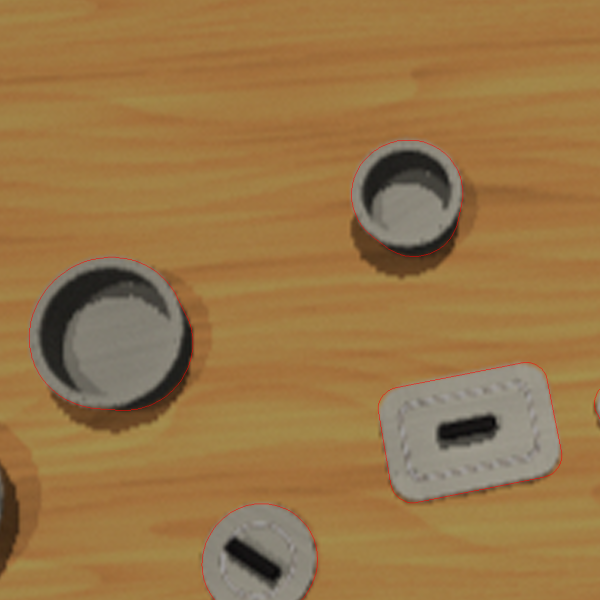

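View pics/fit1.png

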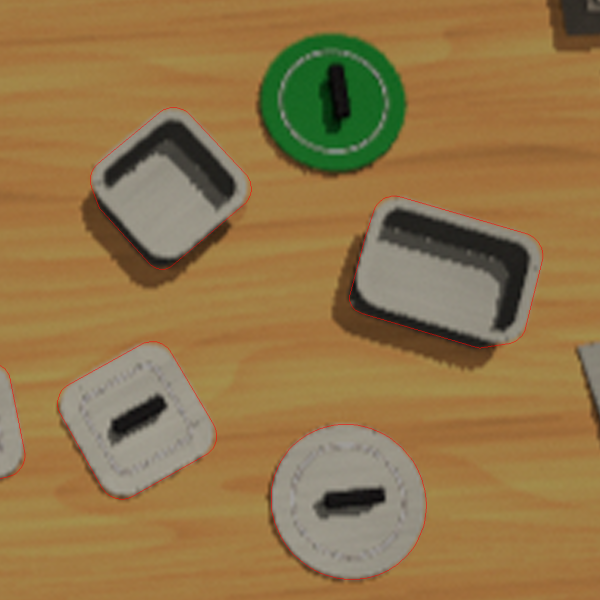

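```bash
cat >> h.py <<'E'
EST={"large_round":((.360,-.281),91.2,(.5535,.398),None),"small_round":((.3478,.2788),53.,(.6615,.1268),None),
"square":((.4474,-.099),115.2,(.6506,-.1428),36.3),"oblong":((.4495,.0855),97.3,(.553,-.3822),68.4)}
def st():
    s=manip.sense(); Rm=R.from_rotvec(s["eef_rot"]); 
    z=Rm.as_matrix()[:,2]; x=Rm.as_matrix()[:,0]
    return s,np.degrees(np.arctan2(z[1],z[0])),x
E
python3 - <<'E'
from h import *
s,jaw,x=st(); print(s["clock"],s["tool_pos"],jaw,x)
E
```

```text
1.9 [0.18088744 0.49281888 0.22949344] 69.84284858446124 [-3.49462115e-05 -4.06016884e-05 -9.99999999e-01]
```

```bash
python3 -m handwheel '[{"angular":[0,0,0.14],"offset":[2,-3,0],"claw":1},{"angular":[0,0,0.28],"offset":[5,-6,-1],"claw":1},{"angular":[0,0,0.42],"offset":[8,-10,-2],"claw":1},{"angular":[0,0,0.56],"offset":[11,-14,-4],"claw":1},{"angular":[0,0,0.7],"offset":[14,-18,-6],"claw":1},{"angular":[0,0,0.84],"offset":[16,-20,-8],"claw":0.6}]'; python3 - <<'E'
from h import *
s,jaw,x=st(); print(s["clock"],s["qpos"],jaw)
E
```

```text
clock: 2.5
tool_pos: [0.3353, 0.2996, 0.1557]
eef_rot: [-1.543, 0.95, 1.542]
force: [1.2, 0.2, 0.1]
gripper_width: 0.0729
2.5 [ 7.29438700e-01  1.48404623e-01 -3.24262661e-01  1.09622080e+00
 -1.41267473e-04  2.64415375e-01] 116.64388566179545
```

```bash
python3 -m handwheel '[{"angular":[0,0,0.14],"offset":[0.6,-1,-1],"claw":0.2},{"angular":[0,0,0.28],"offset":[1.2,-2,-2.5],"claw":0.2},{"angular":[0,0,0.4],"offset":[1.25,-2.08,-5],"claw":0.2},{"angular":[0,0,0.46],"offset":[1.25,-2.08,-8],"claw":0.2},{"angular":[0,0,0.46],"offset":[1.25,-2.08,-10.5],"claw":0.2},{"angular":[0,0,0.46],"offset":[1.25,-2.08,-11.5],"claw":0.2},{"angular":[0,0,0.46],"offset":[1.25,-2.08,-11.55],"claw":0.2}]'; python3 - <<'E'
from h import *
s,jaw,x=st(); print(s["clock"],s["qpos"],jaw,s["tool_pos"],s["force"])
E
```

```text
clock: 3.2
tool_pos: [0.3471, 0.2783, 0.0394]
eef_rot: [-1.849, 0.619, 1.851]
force: [-0.6, 0.4, 0.1]
gripper_width: 0.0514
3.2 [ 0.67528764  0.25896111 -0.52358536  0.78871406  0.00081827 -0.24948173] 142.98536433500675 [0.34713853 0.27834572 0.03938671] [-0.57693501  0.3638503   0.08312638]
```

```bash
python3 -m handwheel '[{"angular":[0,0,0],"offset":[0,0,0],"claw":-1},{"angular":[0,0,0],"offset":[0,0,0],"claw":-1},{"angular":[0,0,0],"offset":[0,0,0],"claw":-1},{"angular":[0,0,0],"offset":[0,0,0],"claw":-1},{"angular":[0,0,0],"offset":[0,0,0],"claw":-1},{"angular":[0,0,0],"offset":[0,0,0],"claw":-1}]'; python3 - <<'E'
from h import *
s,jaw,x=st(); print(s["clock"],jaw,s["tool_pos"],s["force"])
im=vision.grab_frame("scene"); cv2.imwrite("pics/g1.png",cv2.resize(im[100:300,180:460],None,fx=2.5,fy=2.5)[:,:,::-1])
E
```

```text
clock: 3.8
tool_pos: [0.3475, 0.279, 0.0402]
eef_rot: [-1.849, 0.617, 1.85]
force: [-2.9, 1.3, 7.3]
gripper_width: 0.0108
3.8 142.99732305651276 [0.34752296 0.27904101 0.04022761] [-2.91771726  1.26013509  7.32709206]
```

View pics/g1.png

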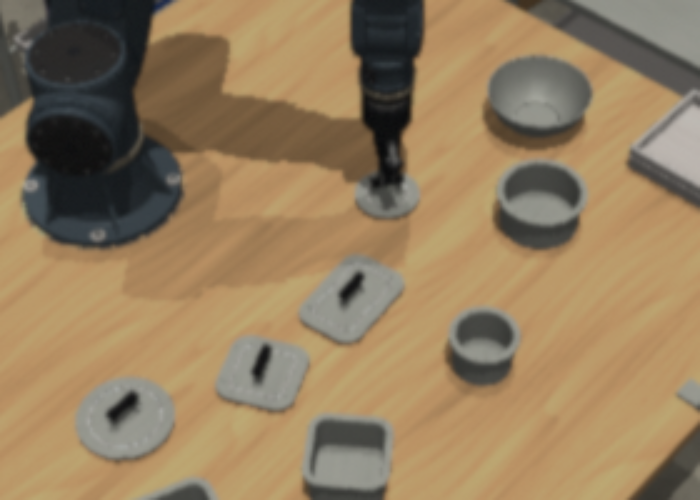

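```bash
python3 -m handwheel '[{"angular":[0,0,0],"offset":[0,0,0.5],"claw":-1},{"angular":[0,0,0],"offset":[0,0,1.5],"claw":-1},{"angular":[0,0,0],"offset":[0,0,3.5],"claw":-1},{"angular":[0,0,0],"offset":[0,0,6.5],"claw":-1},{"angular":[0,0,0],"offset":[0,0,9.5],"claw":-1},{"angular":[0,0,0],"offset":[0,0,11.5],"claw":-1},{"angular":[0,0,0],"offset":[0,0,12],"claw":-1},{"angular":[0,0,0],"offset":[0,0,12],"claw":-1}]'; python3 - <<'E'
from h import *
s,jaw,x=st(); print(s["clock"],jaw,s["tool_pos"],s["force"],s["torque"],x)
im=vision.grab_frame("scene"); cv2.imwrite("pics/g2.png",cv2.resize(im[100:300,180:460],None,fx=2.5,fy=2.5)[:,:,::-1])
im=vision.grab_frame("top"); cv2.imwrite("pics/g2t.png",im[:,:,::-1])
E
```

```text
clock: 4.65
tool_pos: [0.3478, 0.2792, 0.1608]
eef_rot: [-1.85, 0.616, 1.849]
force: [0.1, 0.5, -1.7]
gripper_width: 0.0113
4.65 142.99209283051619 [0.34781866 0.27918196 0.16083876] [ 0.13036331  0.46700614 -1.71670145] [-0.03513482  0.01746299 -0.00306616] [ 0.00141511  0.00275197 -0.99999521]
```

View pics/g2.png

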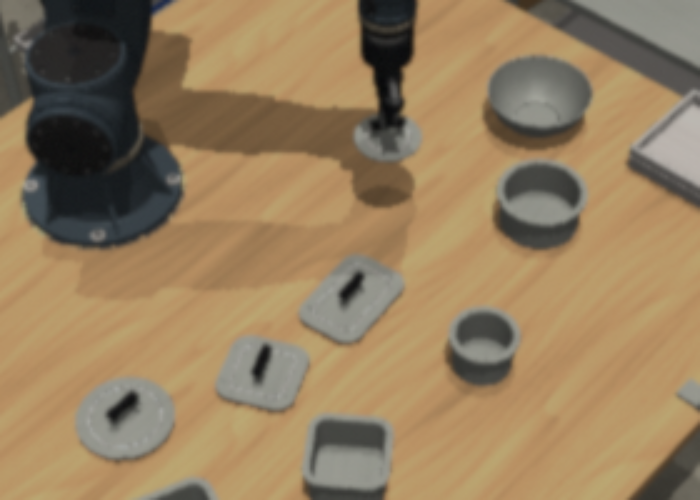

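View pics/g2t.png

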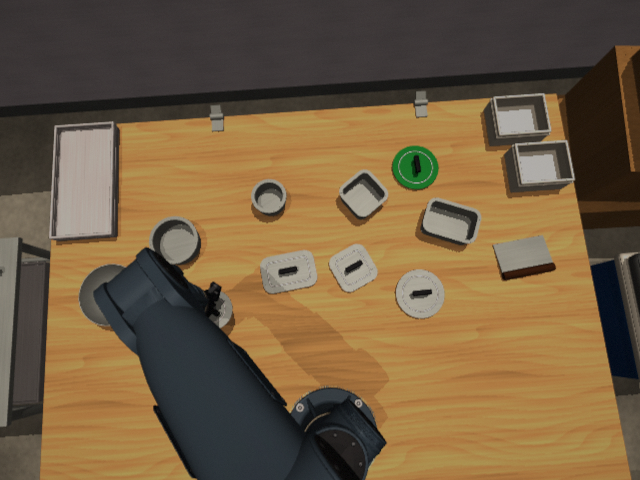

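```bash
python3 -m handwheel '[{"angular":[0,0,0],"offset":[1.3,-0.7,0],"claw":-1},{"angular":[0,0,0],"offset":[4,-2,0],"claw":-1},{"angular":[0,0,0],"offset":[7.5,-3.7,0],"claw":-1},{"angular":[0,0,0],"offset":[11.5,-5.6,0],"claw":-1},{"angular":[0,0,0],"offset":[15.5,-7.5,0],"claw":-1},{"angular":[0,0,0],"offset":[20,-9.7,0],"claw":-1},{"angular":[0,0,0],"offset":[24,-11.7,0],"claw":-1},{"angular":[0,0,0],"offset":[28,-13.6,0],"claw":-1},{"angular":[0,0,0],"offset":[30.5,-14.8,0],"claw":-1},{"angular":[0,0,0],"offset":[31.4,-15.2,0],"claw":-1}]'; python3 - <<'E'
from h import *
s,jaw,x=st(); print(s["clock"],jaw,s["tool_pos"],s["force"],s["qpos"])
E
```

```text
clock: 5.75
tool_pos: [0.6626, 0.1247, 0.1566]
eef_rot: [-1.846, 0.622, 1.852]
force: [0.3, -0.3, -1.7]
gripper_width: 0.0111
5.75 142.87204893656883 [0.66260302 0.12474124 0.15662596] [ 0.25699739 -0.33996594 -1.67440734] [ 1.85708254e-01  5.27423195e-01  2.46841135e-01  1.29352163e+00
  8.15360947e-04 -7.37087117e-01]
```

```bash
python3 -m handwheel '[{"angular":[0,0,0],"offset":[-0.1,0.2,-1],"claw":-1},{"angular":[0,0,0],"offset":[-0.1,0.2,-2.5],"claw":-1},{"angular":[0,0,0],"offset":[-0.1,0.2,-3.7],"claw":-1},{"angular":[0,0,0],"offset":[-0.1,0.2,-4.2],"claw":-1},{"angular":[0,0,0],"offset":[-0.1,0.2,-4.2],"claw":-1}]'; python3 - <<'E'
from h import *
s,jaw,x=st(); print(s["clock"],jaw,s["tool_pos"],s["force"],s["dq"].round(3))
im=vision.grab_frame("scene"); cv2.imwrite("pics/g3.png",cv2.resize(im[170:290,300:460],None,fx=4,fy=4)[:,:,::-1])
im=vision.grab_frame("top"); cv2.imwrite("pics/g3t.png",cv2.resize(im[130:270,190:350],None,fx=4,fy=4)[:,:,::-1])
E
```

```text
clock: 6.25
tool_pos: [0.6603, 0.1271, 0.1135]
eef_rot: [-1.845, 0.622, 1.855]
force: [-0.4, -0.3, -1.4]
gripper_width: 0.0109
6.25 142.91313746995633 [0.66034024 0.12714983 0.11352096] [-0.41876655 -0.34921082 -1.38433278] [-0.003 -0.012  0.033  0.018 -0.001  0.   ]
```

View pics/g3.png

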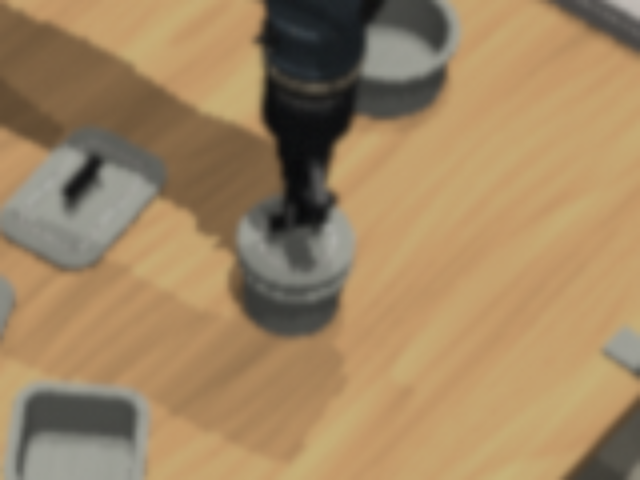

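View pics/g3t.png

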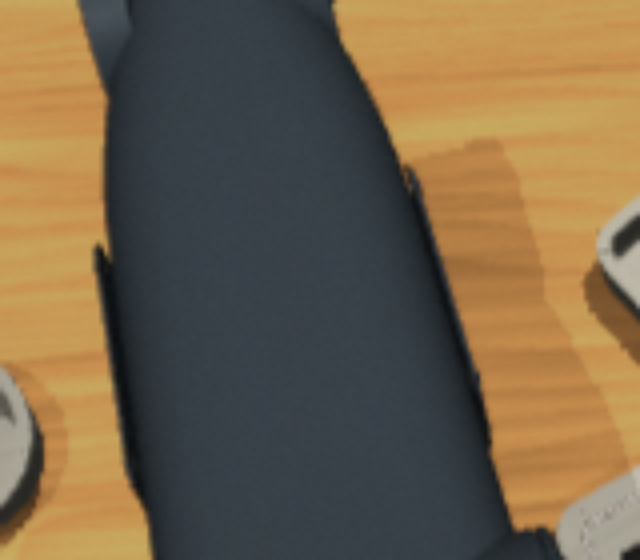

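```bash
python3 -m handwheel '[{"angular":[0,0,0],"offset":[0.1,0,-0.6],"claw":-1},{"angular":[0,0,0],"offset":[0.1,0,-1.2],"claw":-1},{"angular":[0,0,0],"offset":[0.1,0,-1.5],"claw":-1},{"angular":[0,0,0],"offset":[0.1,0,-1.7],"claw":-1},{"angular":[0,0,0],"offset":[0.1,0,-1.8],"claw":-1},{"angular":[0,0,0],"offset":[0.1,0,-1.85],"claw":-1},{"angular":[0,0,0],"offset":[0.1,0,-1.85],"claw":-1}]'; python3 - <<'E'
from h import *
s,jaw,x=st(); print(s["clock"],jaw,s["tool_pos"],s["force"],s["torque"])
im=vision.grab_frame("scene"); cv2.imwrite("pics/g4.png",cv2.resize(im[170:290,300:460],None,fx=4,fy=4)[:,:,::-1])
E
```

```text
clock: 7.05
tool_pos: [0.6625, 0.1271, 0.0966]
eef_rot: [-1.847, 0.621, 1.852]
force: [0.2, 0.2, -1.8]
gripper_width: 0.0111
7.05 142.8951474543152 [0.66250345 0.12710459 0.09657513] [ 0.15286716  0.22142251 -1.81897035] [-0.00693117 -0.02765735  0.00357208]
```

View pics/g4.png

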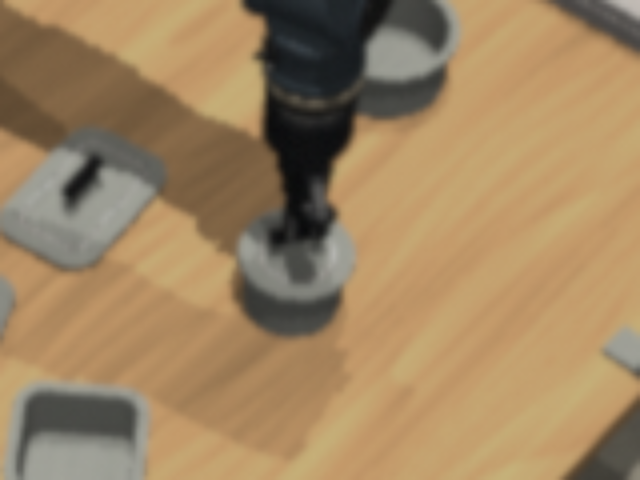

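```bash
python3 -m handwheel '[{"angular":[0,0,0],"offset":[-0.05,0,-0.1],"claw":-1},{"angular":[0,0,0],"offset":[-0.08,0,-0.2],"claw":-1},{"angular":[0,0,0],"offset":[-0.08,0,-0.2],"claw":-1}]'; python3 - <<'E'
from h import *
s,jaw,x=st(); print(s["clock"],jaw,s["tool_pos"],s["force"],s["torque"])
E
```

```text
clock: 7.4
tool_pos: [0.662, 0.1273, 0.0953]
eef_rot: [-1.847, 0.62, 1.851]
force: [-1.5, 0.9, 4.9]
gripper_width: 0.011
7.4 142.90145366186556 [0.66195994 0.12727121 0.09531386] [-1.45387782  0.89403995  4.89257692] [0.04932329 0.20136079 0.01608051]
```

```bash
python3 -m handwheel '[{"angular":[0,0,0],"offset":[0,0,0],"claw":0.2},{"angular":[0,0,0],"offset":[0,0,0],"claw":0.2},{"angular":[0,0,0],"offset":[0,0,0],"claw":0.2},{"angular":[0,0,0],"offset":[0,0,0.5],"claw":0.2},{"angular":[0,0,0],"offset":[0,0,2],"claw":0.2},{"angular":[0,0,0],"offset":[0,0,5],"claw":0.2},{"angular":[0,0,0],"offset":[0,0,9],"claw":0.2}]'; python3 - <<'E'
from h import *
s,jaw,x=st(); print(s["clock"],jaw,s["tool_pos"],s["force"],s["torque"],s["qpos"])
im=vision.grab_frame("scene"); cv2.imwrite("pics/g5.png",cv2.resize(im[170:290,300:460],None,fx=4,fy=4)[:,:,::-1])
E
```

```text
clock: 8.1
tool_pos: [0.6609, 0.127, 0.1849]
eef_rot: [-1.845, 0.622, 1.855]
force: [1.5, 0.4, -0.6]
gripper_width: 0.0512
8.1 142.89864476467648 [0.6609023  0.12704324 0.18486909] [ 1.45602426  0.35198173 -0.55266666] [-0.00402962 -0.04992255  0.00548927] [ 1.89449031e-01  5.16993195e-01  3.01163268e-01  1.36005801e+00
  1.00622492e-03 -7.33815511e-01]
```

View pics/g5.png

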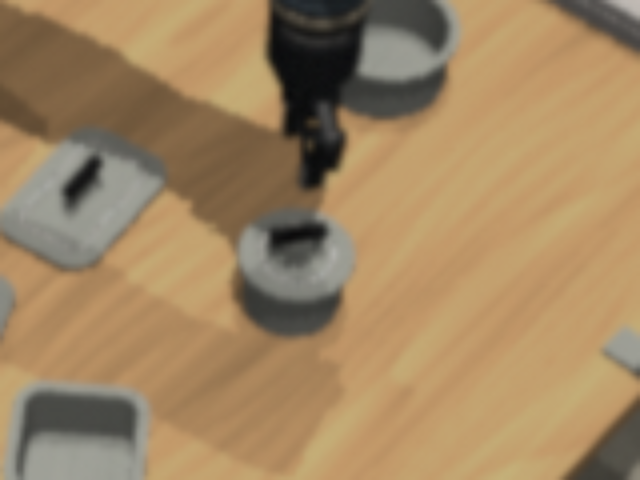

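The small lid sits on its tub, released. Next is the large round lid.

```bash
python3 -m handwheel '[{"angular":[0,0,0.06],"offset":[-1.5,-2,0],"claw":0.2},{"angular":[0,0,0.14],"offset":[-4.2,-5.6,0],"claw":0.2},{"angular":[0,0,0.22],"offset":[-7.2,-9.6,0],"claw":0.2},{"angular":[0,0,0.3],"offset":[-10.1,-13.6,0],"claw":0.2},{"angular":[0,0,0.38],"offset":[-13,-17.6,0],"claw":0.2},{"angular":[0,0,0.46],"offset":[-16,-21.6,0],"claw":0.2},{"angular":[0,0,0.54],"offset":[-19,-25.6,-0.5],"claw":0.2},{"angular":[0,0,0.6],"offset":[-22,-29.6,-1.5],"claw":0.2},{"angular":[0,0,0.65],"offset":[-25,-33.6,-3],"claw":0.2},{"angular":[0,0,0.668],"offset":[-27.6,-37.4,-4.5],"claw":0.2}]'; python3 -m handwheel '[{"angular":[0,0,0],"offset":[-1.5,-2,-1],"claw":0.2},{"angular":[0,0,0],"offset":[-1.8,-2.5,-2],"claw":0.2}]';  python3 - <<'E'
from h import *
s,jaw,x=st(); p=s["tool_pos"];print(s["clock"],jaw,p,np.array([.36,-.281,.0405])-p,s["qpos"])
E
```

```text
clock: 9.15
tool_pos: [0.3875, -0.2464, 0.1493]
eef_rot: [2.217, 0.029, -2.207]
force: [0.1, -0.5, 0.2]
gripper_width: 0.0513
clock: 9.35
tool_pos: [0.3679, -0.2733, 0.1292]
eef_rot: [2.219, 0.024, -2.208]
force: [0.6, 0.1, 0.1]
gripper_width: 0.0508
9.35 -178.90418394696303 [ 0.36787014 -0.27334026  0.12922553] [-0.00787014 -0.00765974 -0.08872553] [-0.64254965  0.18306538 -0.3542628   1.03137606  0.00522953 -2.23247301]
```

```bash
python3 -m handwheel '[{"angular":[0,0,0],"offset":[-0.6,-0.6,-1.5],"claw":0.2},{"angular":[0,0,0],"offset":[-0.8,-0.8,-4],"claw":0.2},{"angular":[0,0,0],"offset":[-0.8,-0.8,-6.5],"claw":0.2},{"angular":[0,0,0],"offset":[-0.8,-0.8,-8.2],"claw":0.2},{"angular":[0,0,0],"offset":[-0.8,-0.8,-8.8],"claw":0.2},{"angular":[0,0,0],"offset":[-0.8,-0.8,-8.8],"claw":0.2},{"angular":[0,0,0],"offset":[-0.8,-0.8,-8.8],"claw":0.2}]';  python3 - <<'E'
from h import *
s,jaw,x=st(); p=s["tool_pos"];print(s["clock"],jaw,p,np.array([.36,-.281,.0405])-p,s["qpos"])
im=vision.grab_frame("scene"); cv2.imwrite("pics/g6.png",cv2.resize(im[190:310,150:310],None,fx=4,fy=4)[:,:,::-1])
E
```

```text
clock: 10.05
tool_pos: [0.3606, -0.2814, 0.0419]
eef_rot: [2.219, 0.024, -2.206]
force: [-0.4, -0.3, 1.2]
gripper_width: 0.051
10.05 -178.87465242683214 [ 0.3606185  -0.28140985  0.04191902] [-0.0006185   0.00040985 -0.00141902] [-0.66627406  0.27180211 -0.49592345  0.80010996  0.00537781 -2.25670996]
```

View pics/g6.png

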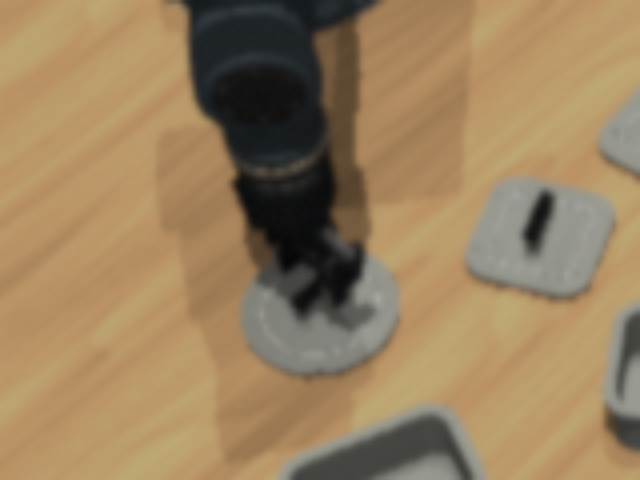

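The bar is between the open fingers. Close and lift.

```bash
python3 -m handwheel '[{"angular":[0,0,0],"offset":[0,0,-0.1],"claw":-1},{"angular":[0,0,0],"offset":[0,0,-0.1],"claw":-1},{"angular":[0,0,0],"offset":[0,0,-0.1],"claw":-1},{"angular":[0,0,0],"offset":[0,0,-0.1],"claw":-1},{"angular":[0,0,0],"offset":[0,0,-0.1],"claw":-1},{"angular":[0,0,0],"offset":[0,0,-0.1],"claw":-1}]';  python3 -m handwheel '[{"angular":[0,0,0],"offset":[0,0,0.5],"claw":-1},{"angular":[0,0,0],"offset":[0,0,1.5],"claw":-1},{"angular":[0,0,0],"offset":[0,0,3.5],"claw":-1},{"angular":[0,0,0],"offset":[0,0,6.5],"claw":-1},{"angular":[0,0,0],"offset":[0,0,9.5],"claw":-1},{"angular":[0,0,0],"offset":[0,0,12],"claw":-1},{"angular":[0,0,0],"offset":[0,0,13],"claw":-1},{"angular":[0,0,0],"offset":[0,0,13],"claw":-1}]'; python3 - <<'E'
from h import *
s,jaw,x=st(); p=s["tool_pos"];print(s["clock"],jaw,p,np.array([.5535,.398,.17])-p,s["qpos"],s["force"],s["torque"])
im=vision.grab_frame("scene"); cv2.imwrite("pics/g7.png",cv2.resize(im[190:310,150:310],None,fx=4,fy=4)[:,:,::-1])
E
```

```text
clock: 10.7
tool_pos: [0.361, -0.2818, 0.0418]
eef_rot: [2.22, 0.023, -2.205]
force: [-1.5, 0.8, 6.8]
gripper_width: 0.0098
clock: 11.5
tool_pos: [0.3616, -0.2823, 0.173]
eef_rot: [2.222, 0.021, -2.202]
force: [0.4, -0.7, -1.7]
gripper_width: 0.0095
11.5 -178.88612939905923 [ 0.36155963 -0.28226927  0.17304089] [ 0.19194037  0.68026927 -0.00304089] [-0.6665446   0.14783451 -0.27782874  1.13795849  0.00547553 -2.25676061] [ 0.39144548 -0.6713478  -1.65240858] [0.0626133  0.00526831 0.0703798 ]
```

View pics/g7.png

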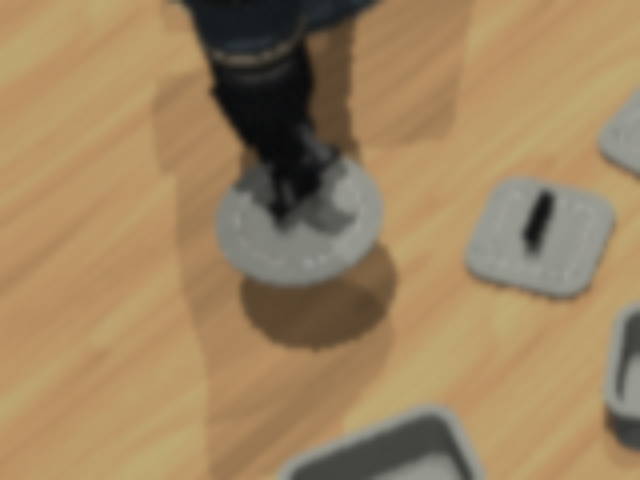

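```bash
python3 -m handwheel '[{"angular":[0,0,0],"offset":[0.5,1.5,0],"claw":-1},{"angular":[0,0,0],"offset":[1.4,4.5,0],"claw":-1},{"angular":[0,0,0],"offset":[2.4,8.5,0],"claw":-1},{"angular":[0,0,0],"offset":[3.5,12.5,0],"claw":-1},{"angular":[0,0,0],"offset":[4.7,16.7,0],"claw":-1},{"angular":[0,0,0],"offset":[5.9,21,0],"claw":-1},{"angular":[0,0,0],"offset":[7.1,25.2,0],"claw":-1},{"angular":[0,0,0],"offset":[8.3,29.4,0],"claw":-1},{"angular":[0,0,0],"offset":[9.5,33.6,0],"claw":-1},{"angular":[0,0,0],"offset":[10.6,37.8,0],"claw":-1}]';  python3 -m handwheel '[{"angular":[0,0,0],"offset":[1.2,4.2,0],"claw":-1},{"angular":[0,0,0],"offset":[2.4,8.4,0],"claw":-1},{"angular":[0,0,0],"offset":[3.6,12.6,0],"claw":-1},{"angular":[0,0,0],"offset":[4.8,17,0],"claw":-1},{"angular":[0,0,0],"offset":[6,21.3,0],"claw":-1},{"angular":[0,0,0],"offset":[7.2,25.5,0],"claw":-1},{"angular":[0,0,0],"offset":[8,28.4,0],"claw":-1},{"angular":[0,0,0],"offset":[8.4,29.8,0],"claw":-1},{"angular":[0,0,0],"offset":[8.4,29.8,0],"claw":-1}]'; python3 - <<'E'
from h import *
s,jaw,x=st(); p=s["tool_pos"];print(s["clock"],jaw,p,np.array([.5535,.398,.113])-p,s["qpos"],s["force"],s["torque"])
E
```

```text
clock: 12.55
tool_pos: [0.4663, 0.0979, 0.1701]
eef_rot: [2.217, 0.022, -2.206]
force: [1.4, -0.9, -1.9]
gripper_width: 0.0097
clock: 13.45
tool_pos: [0.5497, 0.3975, 0.1669]
eef_rot: [2.212, 0.022, -2.208]
force: [-0.6, -0.1, -1.8]
gripper_width: 0.0095
13.45 -178.76120181260532 [0.54972704 0.39748468 0.16694036] [ 0.00377296  0.00051532 -0.05394036] [ 0.62704779  0.52759709  0.27368188  1.31594374 -0.00222795 -0.96536937] [-0.62815206 -0.08754082 -1.78670695] [-0.00526694 -0.04102581  0.01125784]
```

```bash
python3 -m handwheel '[{"angular":[0,0,0],"offset":[0.3,0,-1],"claw":-1},{"angular":[0,0,0],"offset":[0.4,0,-2.5],"claw":-1},{"angular":[0,0,0],"offset":[0.4,0,-4],"claw":-1},{"angular":[0,0,0],"offset":[0.4,0,-5],"claw":-1},{"angular":[0,0,0],"offset":[0.4,0,-5.3],"claw":-1},{"angular":[0,0,0],"offset":[0.4,0,-5.3],"claw":-1}]'; python3 - <<'E'
from h import *
s,jaw,x=st(); p=s["tool_pos"];print(s["clock"],jaw,p,np.array([.5535,.398,.095])-p,s["force"],s["torque"])
im=vision.grab_frame("scene"); cv2.imwrite("pics/g8.png",cv2.resize(im[110:230,320:480],None,fx=4,fy=4)[:,:,::-1])
E
```

```text
clock: 14.05
tool_pos: [0.5535, 0.3968, 0.1133]
eef_rot: [2.211, 0.021, -2.209]
force: [0.8, -0.6, -2.4]
gripper_width: 0.0098
14.05 -178.78974619841372 [0.55345977 0.39675002 0.11326268] [ 4.02281473e-05  1.24997520e-03 -1.82626831e-02] [ 0.75467339 -0.64409041 -2.44208413] [-0.04137207 -0.00144558 -0.0033589 ]
```

View pics/g8.png

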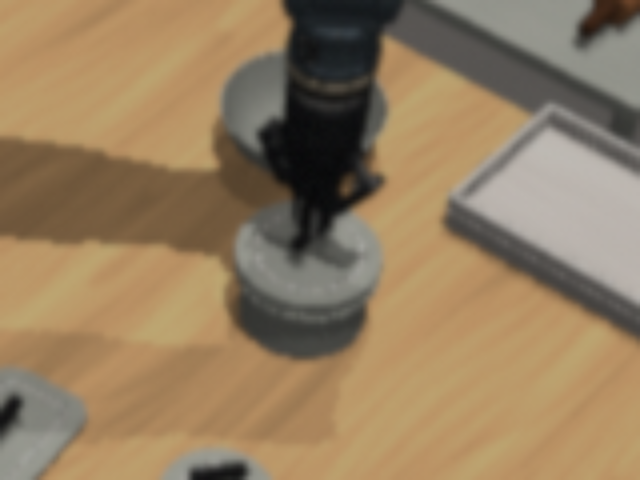

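```bash
python3 -m handwheel '[{"angular":[0,0,0],"offset":[0,0.1,-0.6],"claw":-1},{"angular":[0,0,0],"offset":[0,0.1,-1.1],"claw":-1},{"angular":[0,0,0],"offset":[0,0.1,-1.4],"claw":-1},{"angular":[0,0,0],"offset":[0,0.1,-1.6],"claw":-1},{"angular":[0,0,0],"offset":[0,0.1,-1.7],"claw":-1},{"angular":[0,0,0],"offset":[0,0.1,-1.75],"claw":-1},{"angular":[0,0,0],"offset":[0,0.1,-1.75],"claw":-1}]'; python3 - <<'E'
from h import *
s,jaw,x=st(); p=s["tool_pos"];print(s["clock"],jaw,p,np.array([.5535,.398,.095])-p,s["force"],s["torque"])
E
```

```text
clock: 14.8
tool_pos: [0.5537, 0.3981, 0.0969]
eef_rot: [2.212, 0.022, -2.208]
force: [-1.8, -1.0, 1.4]
gripper_width: 0.0097
14.8 -178.78050460512827 [0.55373606 0.39813102 0.09690356] [-0.00023606 -0.00013102 -0.00190356] [-1.79428469 -1.04948435  1.40213649] [-0.29233929  0.37934705  0.0118839 ]
```

```bash
python3 -m handwheel '[{"angular":[0,0,0],"offset":[0,0,-0.1],"claw":-1},{"angular":[0,0,0],"offset":[0,0,-0.12],"claw":-1},{"angular":[0,0,0],"offset":[0,0,-0.12],"claw":-1}]'; python3 - <<'E'
from h import *
s,jaw,x=st(); p=s["tool_pos"];print(s["clock"],jaw,p,np.array([.5535,.398,.095])-p,s["force"],s["torque"])
E
```

```text
clock: 15.1
tool_pos: [0.5538, 0.3982, 0.0968]
eef_rot: [2.214, 0.023, -2.207]
force: [-3.1, -1.8, 7.7]
gripper_width: 0.0097
15.1 -178.78193669077112 [0.55378108 0.39816484 0.09684554] [-0.00028108 -0.00016484 -0.00184554] [-3.09807515 -1.78163059  7.656481  ] [-0.49882295  0.67054323  0.01456782]
```

```bash
python3 -m handwheel '[{"angular":[0,0,0],"offset":[0,0,0.05],"claw":0.2},{"angular":[0,0,0],"offset":[0,0,0.05],"claw":0.2},{"angular":[0,0,0],"offset":[0,0,0.05],"claw":0.2},{"angular":[0,0,0],"offset":[0,0,0.5],"claw":0.2},{"angular":[0,0,0],"offset":[0,0,2],"claw":0.2},{"angular":[0,0,0],"offset":[0,0,5],"claw":0.2},{"angular":[0,0,0],"offset":[0,0,8.5],"claw":0.2}]'; python3 - <<'E'
from h import *
s,jaw,x=st(); p=s["tool_pos"];print(s["clock"],jaw,p,s["force"],s["torque"],np.array([.4474,-.099,.13])-p)
im=vision.grab_frame("scene"); cv2.imwrite("pics/g9.png",cv2.resize(im[110:230,320:480],None,fx=4,fy=4)[:,:,::-1])
E
```

```text
clock: 15.8
tool_pos: [0.5533, 0.3978, 0.1819]
eef_rot: [2.211, 0.021, -2.209]
force: [0.7, 0.8, -0.5]
gripper_width: 0.0512
15.8 -178.7811023633217 [0.5532569  0.39775467 0.18190145] [ 0.65722834  0.8244822  -0.52268555] [ 0.05096557 -0.00704556  0.0073416 ] [-0.1058569  -0.49675467 -0.05190145]
```

View pics/g9.png

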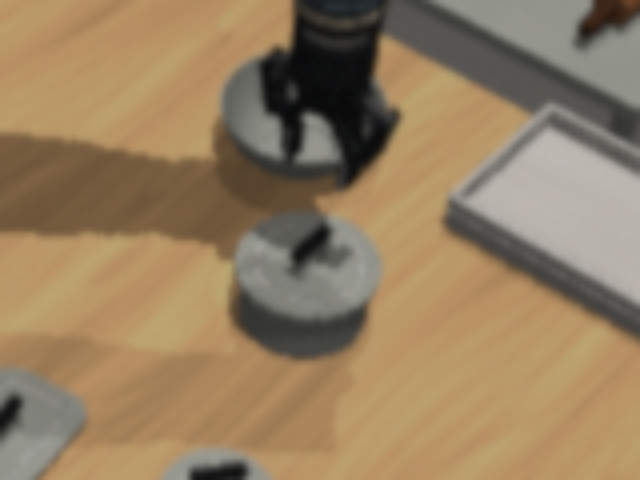

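```bash
python3 -m handwheel '[{"angular":[0,0,0.02],"offset":[-0.6,-1.8,0],"claw":0.2},{"angular":[0,0,0.05],"offset":[-1.9,-5.5,0],"claw":0.2},{"angular":[0,0,0.08],"offset":[-3.5,-10.3,0],"claw":0.2},{"angular":[0,0,0.1],"offset":[-5,-15,0],"claw":0.2},{"angular":[0,0,0.106],"offset":[-6.6,-19.8,-1],"claw":0.2},{"angular":[0,0,0.106],"offset":[-8.2,-24.5,-2.5],"claw":0.2},{"angular":[0,0,0.106],"offset":[-9.6,-28.8,-4],"claw":0.2},{"angular":[0,0,0.106],"offset":[-10.3,-30.9,-6],"claw":0.2},{"angular":[0,0,0.106],"offset":[-10.4,-31.2,-8],"claw":0.2},{"angular":[0,0,0.106],"offset":[-10.4,-31.2,-8],"claw":0.2}]'; python3 - <<'E'
from h import *
s,jaw,x=st(); p=s["tool_pos"];print(s["clock"],jaw,p,np.array([.4495,.0855,.0415])-p)
im=vision.grab_frame("scene"); cv2.imwrite("pics/g10.png",cv2.resize(im[150:270,240:400],None,fx=4,fy=4)[:,:,::-1])
E
```

```text
clock: 16.85
tool_pos: [0.4496, 0.086, 0.1077]
eef_rot: [2.164, 0.139, -2.152]
force: [-0.0, 0.2, -0.3]
gripper_width: 0.0513
16.85 -172.81236765686882 [0.4495736  0.08600506 0.10771786] [-7.35988327e-05 -5.05057177e-04 -6.62178582e-02]
```

View pics/g10.png

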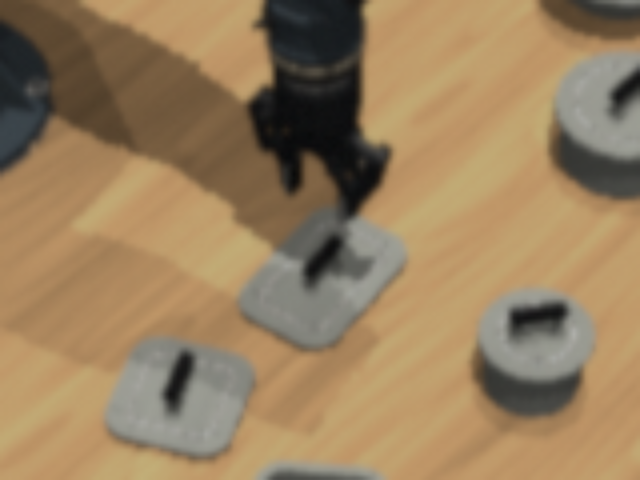

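```bash
python3 -m handwheel '[{"angular":[0,0,0],"offset":[0,0,-2],"claw":0.2},{"angular":[0,0,0],"offset":[0,0,-4.5],"claw":0.2},{"angular":[0,0,0],"offset":[0,0,-6.2],"claw":0.2},{"angular":[0,0,0],"offset":[0,0,-6.6],"claw":0.2},{"angular":[0,0,0],"offset":[0,0,-6.6],"claw":0.2}]'; python3 - <<'E'
from h import *
s,jaw,x=st(); p=s["tool_pos"];print(s["clock"],jaw,p,s["force"])
E
python3 -m handwheel '[{"angular":[0,0,0],"offset":[0,0,0],"claw":-1},{"angular":[0,0,0],"offset":[0,0,0],"claw":-1},{"angular":[0,0,0],"offset":[0,0,0],"claw":-1},{"angular":[0,0,0],"offset":[0,0,0],"claw":-1},{"angular":[0,0,0],"offset":[0,0,0],"claw":-1},{"angular":[0,0,0],"offset":[0,0,0],"claw":-1}]'; python3 - <<'E'
from h import *
s,jaw,x=st(); p=s["tool_pos"];print(s["clock"],jaw,p,s["force"])
E
```

```text
clock: 17.4
tool_pos: [0.4512, 0.0874, 0.0434]
eef_rot: [2.165, 0.141, -2.15]
force: [-0.1, -0.4, -0.2]
gripper_width: 0.0512
17.4 -172.71257241152568 [0.45120042 0.08738809 0.04342139] [-0.05810138 -0.39617256 -0.20442884]
clock: 18.0
tool_pos: [0.4512, 0.0874, 0.0435]
eef_rot: [2.165, 0.141, -2.15]
force: [-0.3, -0.1, 0.1]
gripper_width: 0.0003
18.0 -172.7147669913566 [0.45119262 0.08736274 0.04350567] [-0.32779879 -0.10416841  0.06437397]
```

```bash
python3 - <<'E'
from h import *
s,jaw,x=st()
im=vision.grab_frame("scene"); cv2.imwrite("pics/g11.png",cv2.resize(im[150:270,240:400],None,fx=4.5,fy=4.5,interpolation=cv2.INTER_CUBIC)[:,:,::-1])
im=vision.grab_frame("top"); cv2.imwrite("pics/g11t.png",cv2.resize(im[210:330,220:400],None,fx=4,fy=4)[:,:,::-1])
E
```

```text
(no output)
```

View pics/g11.png

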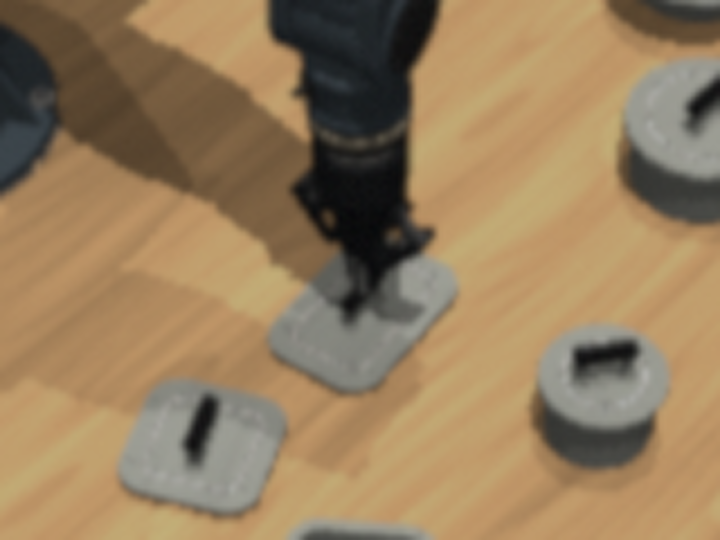

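View pics/g11t.png

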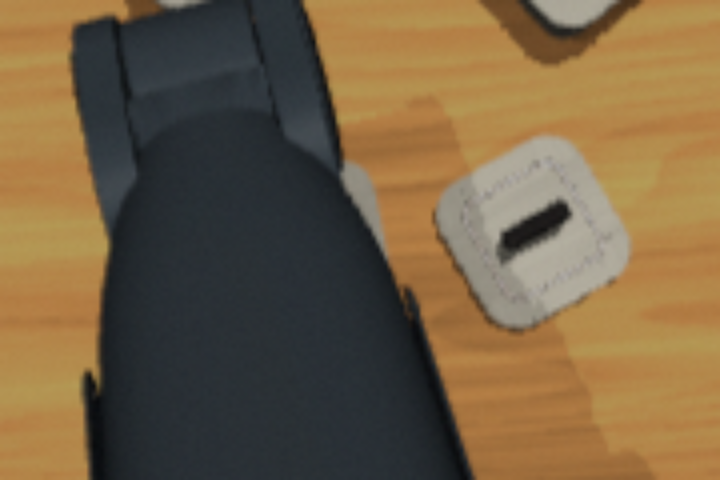

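```bash
cat >> h.py <<'E'
def barbox(x,y,yaw,z,w=.014,l=.052,h=.012):
    o=np.array([[w/2,l/2],[-w/2,l/2],[-w/2,-l/2],[w/2,-l/2]])
    return [place(o,x,y,yaw,z-h/2),place(o,x,y,yaw,z+h/2)]
E
python3 - <<'E'
from h import *
s,jaw,x=st()
im=vision.grab_frame("scene"); f=10;u0,v0=295,185
k=cv2.resize(im[v0:v0+55,u0:u0+70],None,fx=f,fy=f,interpolation=cv2.INTER_CUBIC)
raw=k.copy()
T=lambda P:np.round((proj("scene",P)-[u0,v0])*f+(f-1)/2).astype(int)
for b in barbox(.4495,.0855,np.radians(7.3),.039): cv2.polylines(k,[T(b)],True,(255,0,0),1)
t=T([s["tool_pos"],s["tool_pos"]+.019*x]); cv2.line(k,tuple(map(int,t[0])),tuple(map(int,t[1])),(0,255,0),2)
cv2.imwrite("pics/g12.png",cv2.convertScaleAbs(k,alpha=1.8)[:,:,::-1])
cv2.imwrite("pics/g12r.png",cv2.convertScaleAbs(raw,alpha=1.8)[:,:,::-1])
E
```

```text
(no output)
```

View pics/g12.png

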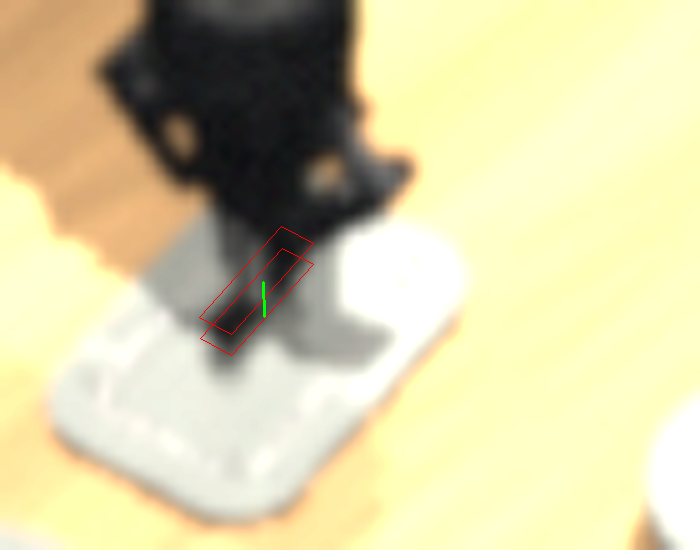

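View pics/g12r.png

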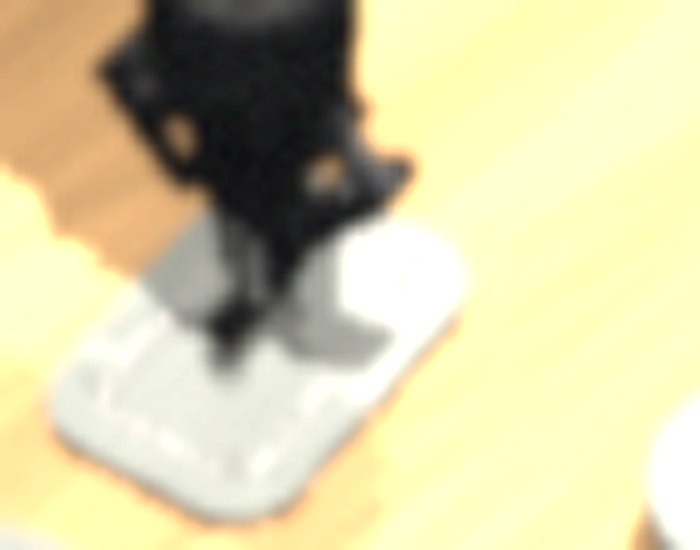

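```bash
python3 -m handwheel '[{"angular":[0,0,0],"offset":[0,0,0.3],"claw":-1},{"angular":[0,0,0],"offset":[0,0,1],"claw":-1},{"angular":[0,0,0],"offset":[0,0,2],"claw":-1},{"angular":[0,0,0],"offset":[0,0,2],"claw":-1}]'; python3 - <<'E'
from h import *
s,jaw,x=st(); print(s["clock"],s["tool_pos"],s["force"],s["gripper_width"])
im=vision.grab_frame("scene"); f=10;u0,v0=295,185
k=cv2.resize(im[v0:v0+55,u0:u0+70],None,fx=f,fy=f,interpolation=cv2.INTER_CUBIC)
T=lambda P:np.round((proj("scene",P)-[u0,v0])*f+(f-1)/2).astype(int)
t=T([s["tool_pos"],s["tool_pos"]+.019*x]); cv2.line(k,tuple(map(int,t[0])),tuple(map(int,t[1])),(0,255,0),1)
cv2.imwrite("pics/g13.png",cv2.convertScaleAbs(k,alpha=1.8)[:,:,::-1])
E
```

```text
clock: 18.55
tool_pos: [0.4522, 0.0876, 0.065]
eef_rot: [2.168, 0.142, -2.147]
force: [1.3, -0.6, 0.4]
gripper_width: -0.0003
18.55 [0.45223137 0.0875505  0.06501094] [ 1.26275902 -0.6036065   0.42776246] -0.0003014960480721657
```

View pics/g13.png

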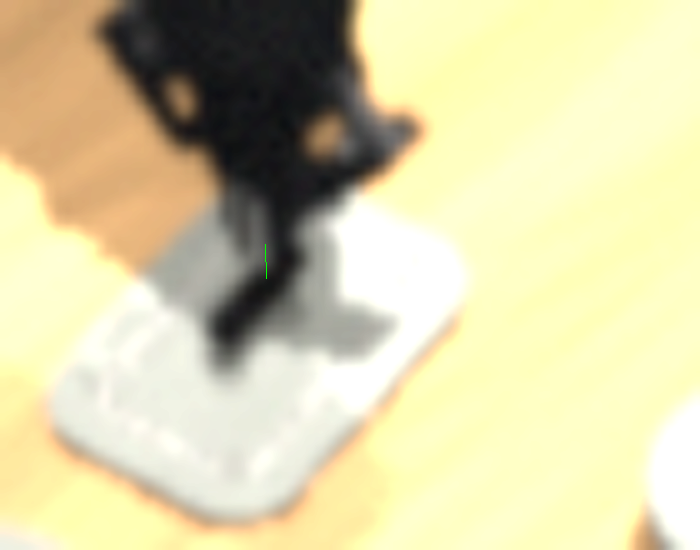

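The jaws shut just above the bar. In this picture the fingertips end about level with the reported TCP, not 19 mm ahead of it. The lid has not moved, so I'll open and grasp about 12 mm lower while watching the force.

```bash
python3 -m handwheel '[{"angular":[0,0,0],"offset":[-0.2,-0.2,0.5],"claw":0.2},{"angular":[0,0,0],"offset":[-0.25,-0.2,0.5],"claw":0.2},{"angular":[0,0,0],"offset":[-0.25,-0.2,0.5],"claw":0.2},{"angular":[0,0,0],"offset":[-0.25,-0.2,-0.5],"claw":0.2},{"angular":[0,0,0],"offset":[-0.25,-0.2,-1.8],"claw":0.2},{"angular":[0,0,0],"offset":[-0.25,-0.2,-2.4],"claw":0.2},{"angular":[0,0,0],"offset":[-0.25,-0.2,-2.9],"claw":0.2},{"angular":[0,0,0],"offset":[-0.25,-0.2,-3.2],"claw":0.2},{"angular":[0,0,0],"offset":[-0.25,-0.2,-3.3],"claw":0.2},{"angular":[0,0,0],"offset":[-0.25,-0.2,-3.3],"claw":0.2}]'; python3 - <<'E'
from h import *
s,jaw,x=st(); print(s["clock"],s["tool_pos"],jaw,s["force"],s["gripper_width"],x)
E
```

```text
clock: 19.6
tool_pos: [0.4495, 0.0855, 0.0314]
eef_rot: [2.167, 0.142, -2.148]
force: [1.0, -1.0, -0.6]
gripper_width: 0.051
19.6 [0.4495232  0.08552299 0.03144551] -172.71494348063615 [ 0.96700555 -1.02440007 -0.58673225] 0.05098732660633694 [ 0.00892917  0.00454217 -0.99994982]
```

```bash
python3 -m handwheel '[{"angular":[-0.005,0.009,0],"offset":[0,0,-0.1],"claw":0.2},{"angular":[-0.005,0.009,0],"offset":[0,0,-0.1],"claw":-1},{"angular":[-0.005,0.009,0],"offset":[0,0,-0.1],"claw":-1},{"angular":[-0.005,0.009,0],"offset":[0,0,-0.1],"claw":-1},{"angular":[-0.005,0.009,0],"offset":[0,0,-0.1],"claw":-1},{"angular":[-0.005,0.009,0],"offset":[0,0,-0.1],"claw":-1},{"angular":[-0.005,0.009,0],"offset":[0,0,-0.1],"claw":-1}]'; python3 - <<'E'
from h import *
s,jaw,x=st(); print(s["clock"],s["tool_pos"],jaw,s["force"],s["torque"],s["gripper_width"],x)
E
```

```text
clock: 20.3
tool_pos: [0.4497, 0.0856, 0.0307]
eef_rot: [2.156, 0.137, -2.155]
force: [-1.2, -0.2, 6.0]
gripper_width: 0.0123
20.3 [0.44968234 0.08558076 0.03068798] -172.71290869764155 [-1.16815972 -0.24586001  5.98081544] [-0.00561975  0.17389363 -0.01936363] 0.012335273018917518 [ 3.83835930e-04 -2.99886936e-04 -9.99999881e-01]
```

```bash
python3 -m handwheel '[{"angular":[0,0,0],"offset":[0,0,0.5],"claw":-1},{"angular":[0,0,0],"offset":[0,0,1.5],"claw":-1},{"angular":[0,0,0],"offset":[0,0,3.5],"claw":-1},{"angular":[0,0,0],"offset":[0,0,6.5],"claw":-1},{"angular":[0,0,0],"offset":[0,0,9.5],"claw":-1},{"angular":[0,0,0],"offset":[0,0,12],"claw":-1},{"angular":[0,0,0],"offset":[0,0,13],"claw":-1},{"angular":[0,0,0],"offset":[0,0,13],"claw":-1}]'; python3 - <<'E'
from h import *
s,jaw,x=st(); p=s["tool_pos"];print(s["clock"],jaw,p,np.array([.553,-.3822,.16])-p,s["force"],s["torque"],s["gripper_width"])
im=vision.grab_frame("scene"); cv2.imwrite("pics/g14.png",cv2.resize(im[130:270,220:400],None,fx=4,fy=4)[:,:,::-1])
E
```

```text
clock: 21.1
tool_pos: [0.4504, 0.0857, 0.1619]
eef_rot: [2.159, 0.137, -2.153]
force: [-0.8, 0.3, -4.0]
gripper_width: 0.0127
21.1 -172.71547049300182 [0.45036179 0.08568512 0.16187012] [ 0.10263821 -0.46788512 -0.00187012] [-0.80027641  0.3362235  -3.96294996] [ 0.00290339 -0.04099009  0.00986509] 0.012713932994342668
```

View pics/g14.png

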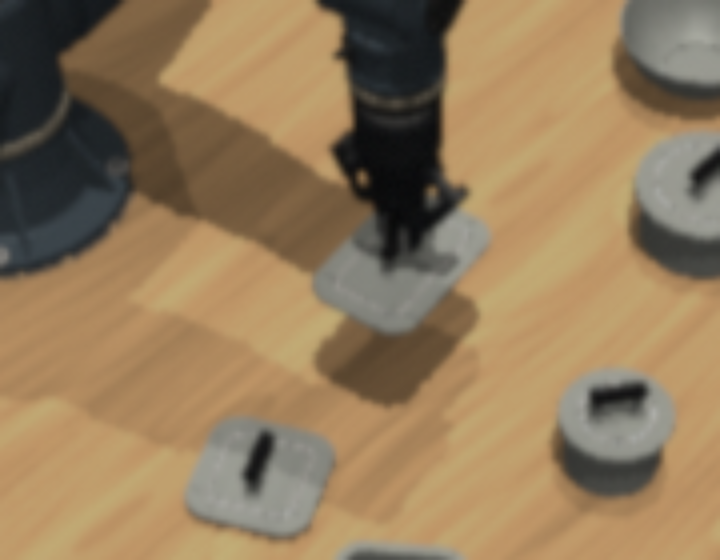

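```bash
python3 -m handwheel '[{"angular":[0,0,-0.02],"offset":[0.3,-1.5,0],"claw":-1},{"angular":[0,0,-0.06],"offset":[1,-4.5,0],"claw":-1},{"angular":[0,0,-0.11],"offset":[1.9,-8.5,0],"claw":-1},{"angular":[0,0,-0.17],"offset":[2.8,-12.7,0],"claw":-1},{"angular":[0,0,-0.23],"offset":[3.7,-17,0],"claw":-1},{"angular":[0,0,-0.29],"offset":[4.7,-21.3,0],"claw":-1},{"angular":[0,0,-0.35],"offset":[5.6,-25.6,0],"claw":-1},{"angular":[0,0,-0.41],"offset":[6.6,-30,0],"claw":-1},{"angular":[0,0,-0.45],"offset":[7.6,-34.4,0],"claw":-1},{"angular":[0,0,-0.48],"offset":[8.5,-38.7,0],"claw":-1}]'; python3 -m handwheel '[{"angular":[0,0,-0.02],"offset":[1.0,-4.2,0],"claw":-1},{"angular":[0,0,-0.02],"offset":[1.7,-7.3,0],"claw":-1},{"angular":[0,0,-0.02],"offset":[2,-8.5,0],"claw":-1},{"angular":[0,0,-0.02],"offset":[2,-8.5,0],"claw":-1}]'; python3 - <<'E'
from h import *
s,jaw,x=st(); p=s["tool_pos"];print(s["clock"],jaw,p,np.array([.553,-.3822,.103])-p,158.4-jaw,s["force"],x)
E
```

```text
clock: 22.15
tool_pos: [0.534, -0.303, 0.1584]
eef_rot: [-2.026, 0.363, 2.03]
force: [1.0, 0.7, -2.9]
gripper_width: 0.0122
clock: 22.55
tool_pos: [0.5533, -0.3892, 0.1556]
eef_rot: [-2.01, 0.382, 2.02]
force: [-0.6, 0.4, -3.6]
gripper_width: 0.0121
22.55 158.42603813940883 [ 0.55333718 -0.38916887  0.15561638] [-0.00033718  0.00696887 -0.05261638] -0.0260381394088256 [-0.60698115  0.38465805 -3.61135506] [-0.00466414  0.00279873 -0.99998521]
```

```bash
python3 -m handwheel '[{"angular":[-0.003,-0.005,0],"offset":[0,0.4,-1],"claw":-1},{"angular":[-0.003,-0.005,0],"offset":[0,0.7,-2.5],"claw":-1},{"angular":[-0.003,-0.005,0],"offset":[0,0.7,-4],"claw":-1},{"angular":[-0.003,-0.005,0],"offset":[0,0.7,-5],"claw":-1},{"angular":[-0.003,-0.005,0],"offset":[0,0.7,-5.2],"claw":-1},{"angular":[-0.003,-0.005,0],"offset":[0,0.7,-5.2],"claw":-1}]'; python3 - <<'E'
from h import *
s,jaw,x=st(); p=s["tool_pos"];print(s["clock"],jaw,p,np.array([.553,-.3822,.0857])-p,158.4-jaw,s["force"],x)
im=vision.grab_frame("scene"); cv2.imwrite("pics/g15.png",cv2.resize(im[250:370,170:330],None,fx=4,fy=4)[:,:,::-1])
E
```

```text
clock: 23.15
tool_pos: [0.5532, -0.3814, 0.1034]
eef_rot: [-2.015, 0.383, 2.016]
force: [-0.1, 0.6, -2.6]
gripper_width: 0.0124
23.15 158.4586310152959 [ 0.55321447 -0.38142868  0.10338359] [-0.00021447 -0.00077132 -0.01768359] -0.058631015295901534 [-0.12041748  0.58172745 -2.62639182] [-3.31602692e-04  3.89284581e-04 -9.99999869e-01]
```

View pics/g15.png

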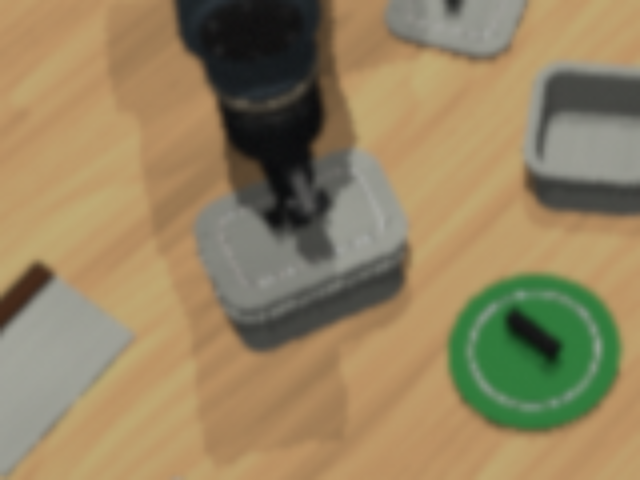

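The oblong lid is lined up over its tub, so I'll lower it until it touches.

```bash
python3 -m handwheel '[{"angular":[0,0,0],"offset":[0,-0.07,-0.6],"claw":-1},{"angular":[0,0,0],"offset":[0,-0.07,-1.1],"claw":-1},{"angular":[0,0,0],"offset":[0,-0.07,-1.4],"claw":-1},{"angular":[0,0,0],"offset":[0,-0.07,-1.6],"claw":-1},{"angular":[0,0,0],"offset":[0,-0.07,-1.7],"claw":-1},{"angular":[0,0,0],"offset":[0,-0.07,-1.75],"claw":-1},{"angular":[0,0,0],"offset":[0,-0.07,-1.75],"claw":-1}]'; python3 - <<'E'
from h import *
s,jaw,x=st(); p=s["tool_pos"];print(s["clock"],jaw,p,np.array([.553,-.3822,.0857])-p,s["force"],s["torque"],x)
E
```

```text
clock: 23.9
tool_pos: [0.5535, -0.3826, 0.0865]
eef_rot: [-2.016, 0.384, 2.015]
force: [-0.4, 0.9, -3.1]
gripper_width: 0.0124
23.9 158.44581247361975 [ 0.55353437 -0.38257874  0.08651897] [-0.00053437  0.00037874 -0.00081897] [-0.40555467  0.88452522 -3.12676236] [-0.00409673 -0.05199584  0.03959479] [ 6.17465763e-04 -3.12999160e-04 -9.99999760e-01]
```

```bash
python3 -m handwheel '[{"angular":[0,0,0],"offset":[0,0,-0.1],"claw":-1},{"angular":[0,0,0],"offset":[0,0,-0.2],"claw":-1},{"angular":[0,0,0],"offset":[0,0,-0.2],"claw":-1}]'; python3 - <<'E'
from h import *
s,jaw,x=st(); p=s["tool_pos"];print(s["clock"],jaw,p,s["force"],s["torque"])
E
```

```text
clock: 24.2
tool_pos: [0.5537, -0.3827, 0.0858]
eef_rot: [-2.018, 0.385, 2.014]
force: [-3.7, 1.7, 5.6]
gripper_width: 0.0122
24.2 158.44535499643598 [ 0.55371178 -0.3827065   0.08577999] [-3.69119181  1.67662187  5.59106948] [0.36710662 0.44265871 0.00053488]
```

```bash
python3 -m handwheel '[{"angular":[0,0,0],"offset":[0,0,0.05],"claw":0.2},{"angular":[0,0,0],"offset":[0,0,0.05],"claw":0.2},{"angular":[0,0,0],"offset":[0,0,0.05],"claw":0.2},{"angular":[0,0,0],"offset":[0,0,0.5],"claw":0.2},{"angular":[0,0,0],"offset":[0,0,2],"claw":0.2},{"angular":[0,0,0],"offset":[0,0,5],"claw":0.2},{"angular":[0,0,0],"offset":[0,0,8.5],"claw":0.2}]'; python3 - <<'E'
from h import *
s,jaw,x=st(); p=s["tool_pos"];print(s["clock"],jaw,p,s["force"],s["torque"],np.array([.4474,-.099,.08])-p,205.2-jaw)
im=vision.grab_frame("scene"); cv2.imwrite("pics/g16.png",cv2.resize(im[250:370,170:330],None,fx=4,fy=4)[:,:,::-1])
E
```

```text
clock: 24.9
tool_pos: [0.5531, -0.3823, 0.1708]
eef_rot: [-2.015, 0.383, 2.016]
force: [0.8, -0.0, 0.2]
gripper_width: 0.0512
24.9 158.4439152482342 [ 0.55309466 -0.38228927  0.17082062] [ 0.77568039 -0.03261725  0.20008997] [-0.06657049 -0.06438024 -0.02408265] [-0.10569466  0.28328927 -0.09082062] 46.7560847517658
```

View pics/g16.png

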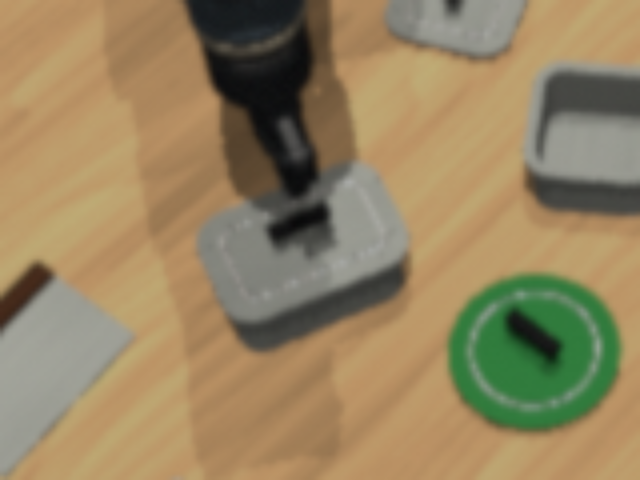

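```bash
python3 -m handwheel '[{"angular":[0,0,0.06],"offset":[-0.6,1.6,0],"claw":0.2},{"angular":[0,0,0.17],"offset":[-2,5.3,0],"claw":0.2},{"angular":[0,0,0.29],"offset":[-3.6,9.8,0],"claw":0.2},{"angular":[0,0,0.42],"offset":[-5.3,14.3,0],"claw":0.2},{"angular":[0,0,0.55],"offset":[-7,18.8,0],"claw":0.2},{"angular":[0,0,0.68],"offset":[-8.7,23.3,-1.5],"claw":0.2},{"angular":[0,0,0.78],"offset":[-10,26.8,-3.5],"claw":0.2},{"angular":[0,0,0.816],"offset":[-10.55,28.3,-6],"claw":0.2},{"angular":[0,0,0.816],"offset":[-10.55,28.3,-7.5],"claw":0.2},{"angular":[0,0,0.816],"offset":[-10.55,28.3,-7.5],"claw":0.2}]'; python3 - <<'E'
from h import *
s,jaw,x=st(); p=s["tool_pos"];print(s["clock"],jaw%360,p,s["force"],np.array([.4474,-.099,.031])-p,x)
im=vision.grab_frame("scene"); cv2.imwrite("pics/g17.png",cv2.resize(im[190:310,210:370],None,fx=4,fy=4)[:,:,::-1])
E
```

```text
clock: 25.95
tool_pos: [0.4484, -0.0999, 0.1019]
eef_rot: [1.984, 0.444, -1.971]
force: [0.3, -0.2, 1.0]
gripper_width: 0.0512
25.95 205.26652634382415 [ 0.44844948 -0.09989863  0.10187491] [ 0.30560796 -0.17507701  1.03702405] [-0.00104948  0.00089863 -0.07087491] [ 0.00617778  0.00242746 -0.99997797]
```

View pics/g17.png

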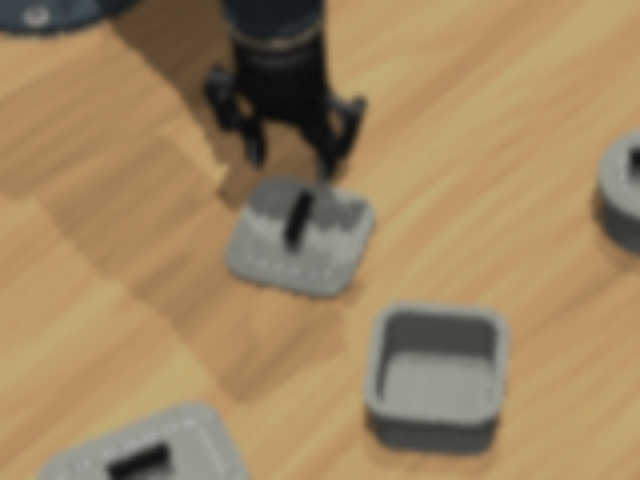

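```bash
python3 -m handwheel '[{"angular":[-0.002,0.006,0],"offset":[-0.1,0.09,-1.5],"claw":0.2},{"angular":[-0.002,0.006,0],"offset":[-0.1,0.09,-3.5],"claw":0.2},{"angular":[-0.002,0.006,0],"offset":[-0.1,0.09,-5.5],"claw":0.2},{"angular":[-0.002,0.006,0],"offset":[-0.1,0.09,-6.6],"claw":0.2},{"angular":[-0.002,0.006,0],"offset":[-0.1,0.09,-7.1],"claw":0.2},{"angular":[-0.002,0.006,0],"offset":[-0.1,0.09,-7.1],"claw":0.2},{"angular":[-0.002,0.006,0],"offset":[-0.1,0.09,-7.1],"claw":0.2}]'; python3 - <<'E'
from h import *
s,jaw,x=st(); p=s["tool_pos"];print(s["clock"],jaw%360,p,s["force"],np.array([.4474,-.099,.031])-p,x)
E
```

```text
clock: 26.7
tool_pos: [0.449, -0.0998, 0.0327]
eef_rot: [1.98, 0.441, -1.975]
force: [-0.4, 0.4, 0.3]
gripper_width: 0.0512
26.7 205.20676087669906 [ 0.44898412 -0.09981976  0.03268843] [-0.40861083  0.41345596  0.26121083] [-0.00158412  0.00081976 -0.00168843] [ 2.67731877e-03 -1.39788594e-04 -9.99996406e-01]
```

```bash
python3 -m handwheel '[{"angular":[0,0.003,0],"offset":[-0.15,0.08,-0.2],"claw":0.2},{"angular":[0,0.003,0],"offset":[-0.15,0.08,-0.2],"claw":-1},{"angular":[0,0.003,0],"offset":[-0.15,0.08,-0.2],"claw":-1},{"angular":[0,0.003,0],"offset":[-0.15,0.08,-0.2],"claw":-1},{"angular":[0,0.003,0],"offset":[-0.15,0.08,-0.2],"claw":-1},{"angular":[0,0.003,0],"offset":[-0.15,0.08,-0.2],"claw":-1},{"angular":[0,0.003,0],"offset":[-0.15,0.08,-0.2],"claw":-1}]'; python3 - <<'E'
from h import *
s,jaw,x=st(); p=s["tool_pos"];print(s["clock"],jaw%360,p,s["force"],s["gripper_width"],x)
E
```

```text
clock: 27.4
tool_pos: [0.4477, -0.099, 0.0312]
eef_rot: [1.978, 0.442, -1.977]
force: [-0.6, -0.2, 5.4]
gripper_width: 0.0124
27.4 205.21389494409127 [ 0.44768686 -0.09901736  0.03115287] [-0.612365   -0.19935027  5.35799184] 0.012418802733480918 [ 3.02963861e-04 -2.51681878e-04 -9.99999922e-01]
```

```bash
python3 -m handwheel '[{"angular":[0,0,0],"offset":[0,0,0.5],"claw":-1},{"angular":[0,0,0],"offset":[0,0,1.5],"claw":-1},{"angular":[0,0,0],"offset":[0,0,3.5],"claw":-1},{"angular":[0,0,0],"offset":[0,0,6.5],"claw":-1},{"angular":[0,0,0],"offset":[0,0,9.5],"claw":-1},{"angular":[0,0,0],"offset":[0,0,11.5],"claw":-1},{"angular":[0,0,0],"offset":[0,0,12],"claw":-1},{"angular":[0,0,0],"offset":[0,0,12],"claw":-1}]'; python3 -m handwheel '[{"angular":[0,0,0.02],"offset":[1.5,-0.3,0],"claw":-1},{"angular":[0,0,0.05],"offset":[4.5,-1,0],"claw":-1},{"angular":[0,0,0.09],"offset":[8.5,-1.8,0],"claw":-1},{"angular":[0,0,0.13],"offset":[12.5,-2.7,0],"claw":-1},{"angular":[0,0,0.17],"offset":[16.5,-3.6,0],"claw":-1},{"angular":[0,0,0.194],"offset":[19.3,-4.2,0],"claw":-1},{"angular":[0,0,0.194],"offset":[20.3,-4.38,0],"claw":-1},{"angular":[0,0,0.194],"offset":[20.3,-4.38,0],"claw":-1}]'; python3 - <<'E'
from h import *
s,jaw,x=st(); p=s["tool_pos"];print(s["clock"],jaw%360,p,s["force"],s["gripper_width"],x,np.array([.6506,-.1428,.104])-p)
im=vision.grab_frame("scene"); cv2.imwrite("pics/g18.png",cv2.resize(im[210:330,250:410],None,fx=4,fy=4)[:,:,::-1])
E
```

```text
clock: 28.2
tool_pos: [0.448, -0.0991, 0.1518]
eef_rot: [1.979, 0.441, -1.976]
force: [0.9, -0.1, -3.4]
gripper_width: 0.0125
clock: 29.0
tool_pos: [0.6515, -0.1429, 0.1489]
eef_rot: [1.857, 0.61, -1.859]
force: [-0.1, -0.2, -2.7]
gripper_width: 0.0127
29.0 216.3294931918349 [ 0.65146015 -0.14294129  0.14894256] [-0.12390068 -0.20188604 -2.74309279] 0.01265978207628402 [-1.13716671e-03  4.59138846e-04 -9.99999248e-01] [-0.00086015  0.00014129 -0.04494256]
```

View pics/g18.png

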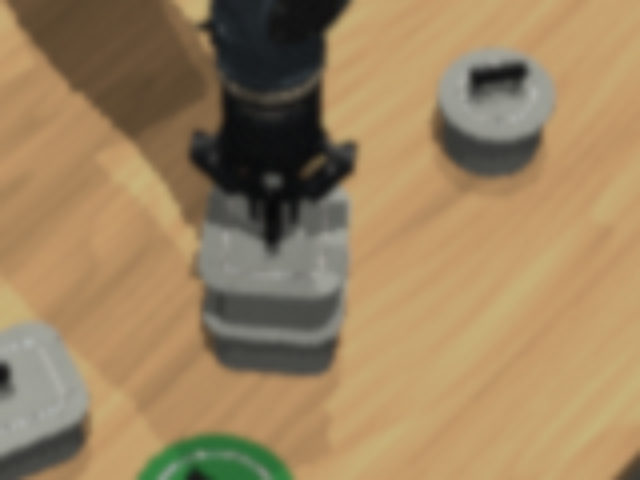

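```bash
python3 -m handwheel '[{"angular":[0,0,0],"offset":[-0.1,0,-1],"claw":-1},{"angular":[0,0,0],"offset":[-0.1,0,-2.5],"claw":-1},{"angular":[0,0,0],"offset":[-0.1,0,-3.8],"claw":-1},{"angular":[0,0,0],"offset":[-0.1,0,-4.4],"claw":-1},{"angular":[0,0,0],"offset":[-0.1,0,-4.5],"claw":-1},{"angular":[0,0,0],"offset":[-0.1,0,-4.5],"claw":-1}]'; python3 - <<'E'
from h import *
s,jaw,x=st(); p=s["tool_pos"];print(s["clock"],jaw%360,p,s["force"],s["gripper_width"],x,np.array([.6506,-.1428,.0862])-p)
im=vision.grab_frame("scene"); cv2.imwrite("pics/g19.png",cv2.resize(im[210:330,250:410],None,fx=4,fy=4)[:,:,::-1])
E
```

```text
clock: 29.65
tool_pos: [0.6493, -0.1427, 0.1046]
eef_rot: [1.857, 0.611, -1.859]
force: [0.4, -0.3, -2.4]
gripper_width: 0.0122
29.65 216.32526606131853 [ 0.64925427 -0.14269277  0.10458498] [ 0.37480669 -0.32795903 -2.38324769] 0.012153669162471126 [-1.48313157e-03  5.13180800e-04 -9.99998768e-01] [ 0.00134573 -0.00010723 -0.01838498]
```

View pics/g19.png

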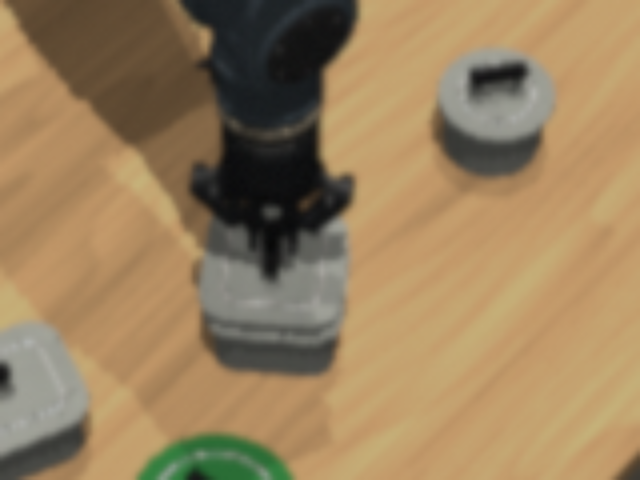

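```bash
python3 -m handwheel '[{"angular":[0,0,0],"offset":[0.1,0,-0.6],"claw":-1},{"angular":[0,0,0],"offset":[0.1,0,-1.1],"claw":-1},{"angular":[0,0,0],"offset":[0.1,0,-1.4],"claw":-1},{"angular":[0,0,0],"offset":[0.1,0,-1.6],"claw":-1},{"angular":[0,0,0],"offset":[0.1,0,-1.75],"claw":-1},{"angular":[0,0,0],"offset":[0.1,0,-1.8],"claw":-1},{"angular":[0,0,0],"offset":[0.1,0,-1.8],"claw":-1}]'; python3 - <<'E'
from h import *
s,jaw,x=st(); p=s["tool_pos"];print(s["clock"],jaw%360,p,s["force"],np.array([.6506,-.1428,.0862])-p,s["torque"])
E
```

```text
clock: 30.4
tool_pos: [0.6506, -0.1428, 0.087]
eef_rot: [1.857, 0.61, -1.859]
force: [-0.3, -0.0, -2.3]
gripper_width: 0.0122
30.4 216.3267178820192 [ 0.65057399 -0.14276994  0.08697063] [-0.33165701 -0.03730638 -2.31417847] [ 2.60055370e-05 -3.00609145e-05 -7.70625741e-04] [0.01754908 0.05685276 0.05432478]
```

```bash
python3 -m handwheel '[{"angular":[0,0,0],"offset":[0,0,-0.1],"claw":-1},{"angular":[0,0,0],"offset":[0,0,-0.2],"claw":-1},{"angular":[0,0,0],"offset":[0,0,-0.2],"claw":-1}]'; python3 - <<'E'
from h import *
s,jaw,x=st(); p=s["tool_pos"];print(s["clock"],jaw%360,p,s["force"],s["torque"])
E
```

```text
clock: 30.7
tool_pos: [0.6508, -0.1428, 0.0862]
eef_rot: [1.858, 0.609, -1.857]
force: [-2.6, 0.9, 5.8]
gripper_width: 0.0119
30.7 216.3238141988218 [ 0.65076309 -0.14282649  0.08622634] [-2.55083007  0.8581326   5.7644367 ] [ 0.11678405  0.60812881 -0.03291547]
```

```bash
python3 -m handwheel '[{"angular":[0,0,0],"offset":[0,0,0.05],"claw":0.2},{"angular":[0,0,0],"offset":[0,0,0.05],"claw":0.2},{"angular":[0,0,0],"offset":[0,0,0.05],"claw":0.2},{"angular":[0,0,0],"offset":[0,0,0.5],"claw":0.2},{"angular":[0,0,0],"offset":[0,0,2],"claw":0.2},{"angular":[0,0,0],"offset":[0,0,5],"claw":0.2},{"angular":[0,0,0],"offset":[0,0,9],"claw":0.2},{"angular":[0,0,0],"offset":[-2,0,13],"claw":0.2},{"angular":[0,0,0],"offset":[-6,2,16],"claw":0.2},{"angular":[0,0,0],"offset":[-10,4,17],"claw":0.2}]'
python3 -m handwheel '[{"angular":[0,0,0],"offset":[-4,3,0],"claw":0.2},{"angular":[0,0,0],"offset":[-7,6,0],"claw":0.2},{"angular":[0,0,0],"offset":[-11,9,0],"claw":0.2},{"angular":[0,0,0],"offset":[-15,12,0],"claw":0.2},{"angular":[0,0,0],"offset":[-19,15,0],"claw":0.2},{"angular":[0,0,0],"offset":[-21,19,0],"claw":0.2},{"angular":[0,0,0],"offset":[-23,23,0],"claw":0.2},{"angular":[0,0,0],"offset":[-25,27,0],"claw":0.2},{"angular":[0,0,0],"offset":[-27,31,0],"claw":0.2},{"angular":[0,0,0],"offset":[-29,35,0],"claw":0.2}]'
python3 -m handwheel '[{"angular":[0,0,0],"offset":[-1,4,0],"claw":0.2},{"angular":[0,0,0],"offset":[-2,8,0],"claw":0.2},{"angular":[0,0,0],"offset":[-4,12,0],"claw":0.2},{"angular":[0,0,0],"offset":[-6,16,0],"claw":0.2},{"angular":[0,0,0],"offset":[-8,20,0],"claw":0.2},{"angular":[0,0,0],"offset":[-8,22,0],"claw":0.2}]'
python3 - <<'E'
from h import *
s,jaw,x=st(); p=s["tool_pos"];print(s["clock"],jaw%360,p,s["force"],s["qpos"])
for c in("top","scene"): im=vision.grab_frame(c); cv2.imwrite(f"pics/{c}1.png",im[:,:,::-1])
E
```

```text
clock: 31.7
tool_pos: [0.5513, -0.1031, 0.2588]
eef_rot: [1.862, 0.606, -1.854]
force: [1.0, 0.4, -0.2]
gripper_width: 0.0507
clock: 32.7
tool_pos: [0.2602, 0.2484, 0.2595]
eef_rot: [1.863, 0.607, -1.853]
force: [1.5, -0.3, 0.0]
gripper_width: 0.0513
clock: 33.3
tool_pos: [0.1779, 0.4711, 0.2595]
eef_rot: [1.862, 0.611, -1.851]
force: [0.5, -1.0, 0.6]
gripper_width: 0.0513
33.3 216.4412551230874 [0.17787574 0.47111301 0.2594593 ] [ 0.54484284 -1.02271747  0.55449636] [ 1.21252465e+00  1.90601081e-01  5.90522750e-04  1.37779004e+00
 -4.48057559e-03 -9.94293019e-01]
```

View pics/top1.png

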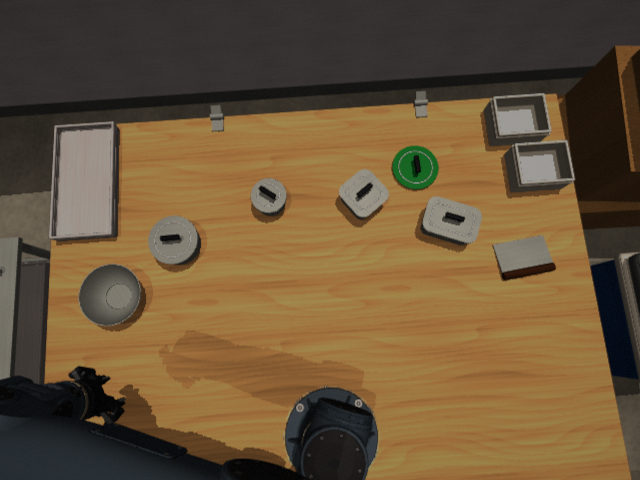

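View pics/scene1.png

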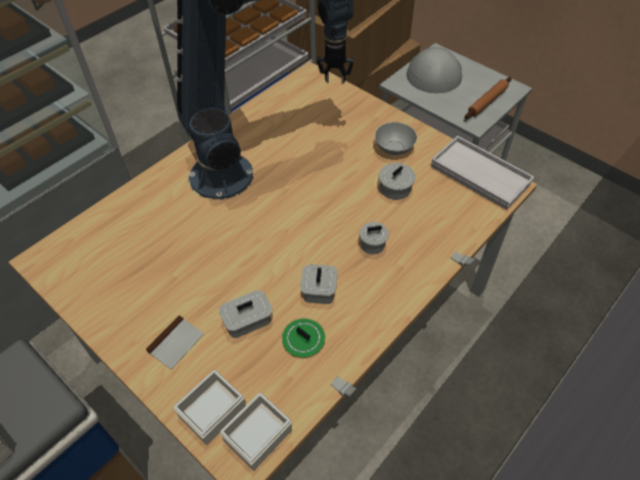

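All four lids are on in both views: top at (174,240), (268,196), (363,193) and (451,221). I'll now check the fit numerically.

```bash
python3 - <<'E'
from h import *
import pickle
o=pickle.load(open("sil.pkl","rb")); res=pickle.load(open("res.pkl","rb"))
for c,key in(("top","im"),("scene","im2")):
    im=vision.grab_frame(c); big,m=steelmask(im)
    for n in L:
        t=res[c,n,"tub"]
        p,f=fit(c,m,n,"lidon",t[0],t[1],t[2]); H,yw,ln,uv=handle(c,im,p[0],p[1],.097)
        print(c,n,"lid-tub mm",np.round((p[:2]-t[:2])*1e3,1),"yaw",round(np.degrees(p[2]-t[2]),1),"iou",round(f,3),"handle-tub",np.round((H[:2]-t[:2])*1e3,1),round(np.degrees(yw),1))
    d=np.abs(im.astype(int)-o[key]).max(2)
    for nm,w in {"bowl":(111,296),"scraper":(525,257),"green":(415,167)}.items() if c=="top" else {"bowl":(395,140),"scraper":(175,341),"green":(303,338)}.items():
        print(nm,d[w[1]-30:w[1]+30,w[0]-30:w[0]+30].max())
    if c=="scene":
        k=np.hstack([np.vstack([cv2.resize(x[v-25:v+30,u-30:u+30],None,fx=3.3,fy=3.6,interpolation=cv2.INTER_CUBIC) for x in (o[key],im)]) for u,v in((396,181),(373,237),(318,284),(246,313))])
        cv2.imwrite("pics/cmp.png",k[:,:,::-1])
print(manip.sense()["clock"])
E
```

```text
top large_round lid-tub mm [0.  0.1] yaw -6.2 iou 0.03 handle-tub [-1.9 -0.7] 92.0
top small_round lid-tub mm [0.5 0.4] yaw -11.4 iou 0.038 handle-tub [-0.8 -0.1] 53.1
top square lid-tub mm [ 0. -1.] yaw -0.4 iou 0.047 handle-tub [-4.  2.] 126.5
top oblong lid-tub mm [ 0.7 -0.2] yaw -0.1 iou 0.029 handle-tub [-0.9  3.2] 69.2
bowl 6
scraper 8
green 41
scene large_round lid-tub mm [-0.  0.] yaw 6.2 iou 0.03 handle-tub [ 4.  -7.4] 88.6
scene small_round lid-tub mm [ 1.3 -0.3] yaw 1.9 iou 0.042 handle-tub [ 3.5 -4.9] 53.8
scene square lid-tub mm [-1.  -0.5] yaw 0.1 iou 0.032 handle-tub [ 2.  -4.9] 127.4
scene oblong lid-tub mm [0.2 0.1] yaw 0.3 iou 0.035 handle-tub [ 5.6 -2.4] 68.4
bowl 84
scraper 4
green 11
33.5
```

View pics/cmp.png

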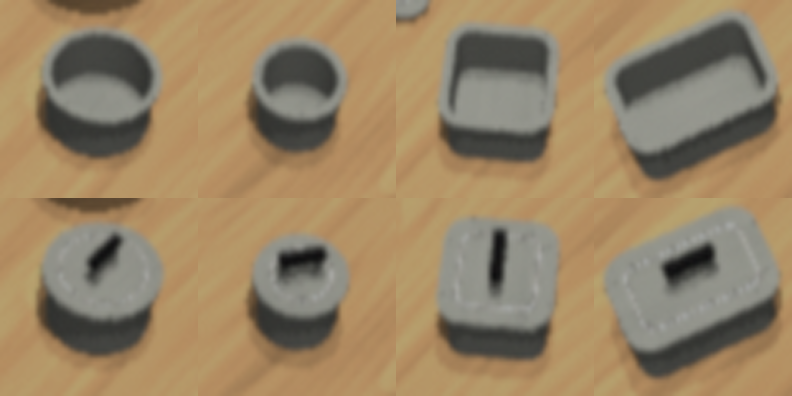

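The lids match the original tub positions to about 1 mm and 0.5°. The tub walls, bowl and scraper look unmoved. The larger differences near the bowl and the green lid come from the covered tubs that fall inside those windows.

```bash
python3 - <<'E'
from plant import workorder, manip
print(workorder.finish_job(), manip.sense()["clock"])
E
```

```text
the job is handed in; nothing more can be done
the job is handed in; nothing more can be done
```

All four lids are on the tubs of their own shape and size, released, and the job is handed in at about 33.5 s of the 112 s allowed. I placed them in the order small round, large round, oblong, square. Each was lowered until the wrist force showed it resting on the rim, at about 5 to 8 N.

**Final checks:** In both cameras each lid's outline matches its tub's original position within about 1.3 mm. The square and oblong lids are within about 0.5° of square. The tub walls, bowl, scraper and green look-alike show no visible movement.

**What did not agree:**
- **Oblong grasp:** the first try closed just above the bar, because in the pictures the fingertips sit about level with the reported tool point, not 19 mm ahead of it. The lid did not move, and the second try, 12 mm lower, held. The two round lids, placed before that, were therefore held only by the top of their bars, but they carried and seated without slipping.
- **Handle positions:** the dark-bar estimates were up to about 8 mm off the tub centres. They lean in different directions in the two cameras, as they did before the lids were moved, so I relied on the outlines.
- **Image differences:** the comparison near the bowl and the green lid showed changes. I put these down to the newly covered tubs falling inside the compared windows, and did not check it further.

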